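# Pack and latch the specimen transport case

## Robot

A 7-joint arm with a two-finger parallel gripper is mounted at the origin on a cart in front of the work surface, level with it; the furniture and walls round the work are solid. World frame = base frame: x ahead of the robot, y to its left, z up, the work surface at z = 0. Lengths are in m, angles in rad, forces in N, time in s.
With the tool pointing down it reaches from about 0.35 to 0.9 m from the base axis. Payload 8.1 kg.
Tool frame: the origin (TCP) lies at the very end of the fingers, on their centre line; the grasp point (between the pads) lies 19 mm behind it; x points along the fingers, z is the direction in which the jaws open and shut, and the axes are right-handed (so a half turn about x gives the same grasp; the last joint's range is limited). The gripper opens to 85 mm and grips with 20 to 120 N. Pads are 22 mm wide; open, the fingers measure 114 mm over their backs; the gripper's body (76 mm by 85 mm) begins 54 mm behind the grasp point. The pads swing forward as they close: fully open they stand 13 mm farther back than shut.
Start: joints at [-0.103, 0.434, 0.025, 1.573, -0.012, 1.134, -0.075], TCP at [0.625, -0, 0.231] pointing down, gripper open.
Joint ranges: [-2.62, 2.62], [-0.44, 2.09], [-1.27, 1.32], [0.08, 2.57], [-1.32, 4.46], [0.12, 2], [-2.74, 2.74]. Speed limits (rad/s): [2.22, 2.22, 3.01, 3.01, 3.14, 3.14, 3.14].

## Interface

Orientations are given as a unit quaternion [x, y, z, w].
In Python, from workcell import sense, capture, calibration, hand_in gives the robot as it stands.
- The arm moves only by the tool step_arm, never from a script. Its arguments are lists of equal length, an entry for each row: "twist": the turn, a rotation vector about the tool's x, y, z in degrees, a list of three; "slide": the shift along the tool's x, y, z in mm, a list of three; "fingers": the closure, from 0 (fully open) to 1 (shut). A call has exactly 10 rows; each row shifts and turns the pose as measured when the row begins, along the tool's axes as they then stand; what a row does not reach is not made up. A row lasts 1/10 s, in which the tool goes at most 50 mm and 8.59 degrees, less where a joint would pass 70% of its speed; a pose out of reach is approached as far as the arm can. A call is refused whole if a number of a shift passes 50 or a number of a turn 8.59, either way. A call with a gripper value outside its range is refused whole. The fingers move at their own pace and stop on an object; "grip_force" is the grip in N (left out, the last holds). Time passes only in rows, so rows that do not move let the fingers close, or fill a call up. It gives the time, the measured TCP pose, the force and the opening at its end, in the units of the state.
- sense(): the state, without advancing time (a new reading comes with each control period).
- capture(name): name is "scene" or "side" or "wrist"; returns (picture, depth): 384x512x3 uint8, red, green, blue; 384x512 float32, m along the optical axis (not along the pixel's ray), 0 where there is no reading.
- calibration(name): a dict with "mtx" (3x3 intrinsics, pixels), "position" and "orientation" of the camera in the world. Camera axes: x right, y down, z forward; pixel columns grow to the right and rows downward; lengths in m; the calibration is good to about 2 mm. The wrist camera is an equidistant fisheye: a pixel r from the principal point sees the ray r / f radians off the axis. A picture is of the moment at which its call begins: read the wrist's pose just before it. calibration takes no time and is no camera call; for the wrist camera it gives the pose at the moment of the call.
- hand_in(): hands the job in, once; it reports no verdict.
The state is a dict: "t": time; "joints": joint angles; "joint_velocities": joint speeds; "joint_efforts": joint torques, N m; "tcp_pos": TCP position; "orientation": TCP orientation; "contact_force": force on the tool from outside, world axes, zero at the start; "ft_torque": the same for the moment, N m; "opening": opening from 0.0 (shut) to 1.0 (fully open).
Only numpy, scipy, OpenCV 4.12 (cv2) and the standard library are available. Lean on these libraries where they do the work, as an engineer would, in place of code of your own. Each camera call takes 0.05 s, during which the arm holds its last target.

## Task

Pack the transport case for the courier: lay the cold brick flat in its bay between the corner blocks, take the specimen pots one after the other from the front of the sloped feed lane, and the one left on the bench if there is one, and lay each in a cradle of its own. Then shut the lid, hook the latch claw over the keeper on the lid and swing the lever down past its dead centre until it lies home. Leave the timer, the staining jar and the brown bottle where they are.

Things in the scene. Friction and masses are not known exactly. Their poses are not given: they have to be found in the camera images.
- case: grey transport case, fixed, 324 mm wide (own y), 131 deep (own x: from the front with the latch, facing the robot, to the hinge side), origin under its middle on the bench. Rim 100 mm, shut lid's top 135 mm above the bench (28 mm carrying arch on it). Cradles for pots towards +y, brick bay towards -y, a 4 mm divider 85 mm high at y = -45 mm. Walls 8 mm.
- lid (a joint): lid hinge, rad: 0 shut, 1.78 rear stop. Axis parallel to case y through case x = 65.5 mm, z = 100 mm (rear rim). Starts leaning open; pushed forward past about 1.1 it falls shut slowly by itself and stays shut by its weight (0.35 kg).
- lid_edge (a point): middle of the lid's upper front edge; with the lid open, the lid's highest rear edge, to push it from behind. The lid is 131 mm long from hinge to edge and 35 mm deep; the carrying arch on its outside is halfway between, 120 mm long.
- lever (a joint): draw-latch lever on the case front, rad: 0 hanging down, home; 1.57 straight out; 2.2 upper stop. Pivot axis along case y at case x = -85.5 mm, y = 0, z = 70 mm (20 mm out from the front). Stays where left (1 N at the tip moves it). With the claw hooked it takes up to 5 N at the tip, through dead centre at about 0.25 rad; beyond it the claw's pull holds it down.
- lever_tip (a point): outer edge of the lever handle's flared tip, 57.5 mm from the pivot: 52.5 mm along the handle and 23.5 mm to its outer side (the upper side when the lever stands out). Handle 24 mm wide (y); its flat part lies 7 to 11 mm off the line through the pivot, up to 42 mm along, then the tip flares out at 45 degrees. When home the tip is 17 mm above the bench.
- claw (a joint): angle of the claw on the lever, rad: 2.2 at its stop, standing up above the lever (start); falls as it swings to the case; 0 locked. Swings almost without force on a pin 14 mm from the lever's pivot (towards the tip when hanging, 4 degrees nearer the case). It leans from upright to the case by 0.12 + lever - claw; above about 0.3 it falls on against the lid's front, less and it falls back out.
- claw_grip (a point): middle of the claw's flat steel plate: 34 mm wide along case y, 40 tall, 6 thick, can be pinched by its two sides from above. It lies 54 mm from the pin along the line from pin to tooth and 14 mm to the outside of that line.
- claw_tooth (a point): centre of the claw's tooth, a 6 mm round bar 24 mm long along case y under the claw's bent-over top, 59 mm from the pin; it goes behind the keeper's lip. With the lever at 1.9 or more it swings over above the lip; lowering the lever brings it down into the trough.
- keeper (a point): middle of the floor of the keeper, a steel trough on the lid's front, open upward: 12 mm wide between back plate and upturned lip (8 mm high, on the robot's side), 24 mm long (y). Axes as the lid's: x to the hinge, z up when shut, then 112 mm above the bench. The seated tooth's centre is 3 mm above it; let go above the trough, the tooth leans on the back plate.
- brick_bay (a point): middle of the floor of the brick's bay, 45 mm above the bench, axes as the case's. The brick's long side goes along case x, between four 12 mm high corner blocks that leave it 4.5 mm to each side along y and 11 mm along x; beside its middle are 24 mm for a finger on each side (50 mm long along x).
- lane_front (a point): centre of a pot at the front of the feed lane, 75 mm above the bench. The lane, a fixed steel channel 70 mm wide, rises 13 degrees along this point's x; y is the pots' axis. From 28 mm behind this point walls and lips (29 mm above the pots' centre line) shut in all pots but the front one, which lies free against a stop. Lift it out and the others roll down to the front.
- brick: white hard-plastic cold brick, 92 x 54 x 28 mm (own x, y, z), 0.18 kg, lying flat on the bench near the microtome. Origin: centre of its underside.
- pot1: sealed specimen pot, white with grey screw cap, a cylinder 46 mm in diameter and 58 mm long, 0.08 kg, lying on its side in the feed lane; all are alike. Origin: its centre; own y is its axis (cap end at +y). Best gripped across its two flat ends.
- pot2: sealed specimen pot, white with grey screw cap, a cylinder 46 mm in diameter and 58 mm long, 0.08 kg, lying on its side in the feed lane; all are alike. Origin: its centre; own y is its axis (cap end at +y). Best gripped across its two flat ends.
- pot3: sealed specimen pot, white with grey screw cap, a cylinder 46 mm in diameter and 58 mm long, 0.08 kg, lying on its side in the feed lane (not always there); all are alike. Origin: its centre; own y is its axis (cap end at +y). Best gripped across its two flat ends.
- pot4: sealed specimen pot, white with grey screw cap, a cylinder 46 mm in diameter and 58 mm long, 0.08 kg, lying on its side on the bench (not always there); all are alike. Origin: its centre; own y is its axis (cap end at +y). Best gripped across its two flat ends.
- cradle1 (a point): centre of a pot lying in this cradle (60 mm above the bench), axis along case y. Foam ridges under its middle 34 mm only: finger room of 25 mm at both ends, down to 30 mm above the bench. At case x = -26 mm, y = 12 mm.
- cradle2 (a point): centre of a pot lying in this cradle (60 mm above the bench), axis along case y. Foam ridges under its middle 34 mm only: finger room of 25 mm at both ends, down to 30 mm above the bench. At case x = 26 mm, y = 12 mm.
- cradle3 (a point): centre of a pot lying in this cradle (60 mm above the bench), axis along case y. Foam ridges under its middle 34 mm only: finger room of 25 mm at both ends, down to 30 mm above the bench. At case x = -26 mm, y = 100 mm.
- cradle4 (a point): centre of a pot lying in this cradle (60 mm above the bench), axis along case y. Foam ridges under its middle 34 mm only: finger room of 25 mm at both ends, down to 30 mm above the bench. At case x = 26 mm, y = 100 mm.
- timer: bench timer, 62 x 68 x 18 mm, bystander beside the case. Origin: centre of its underside.
- stain_jar: glass staining jar, 62 mm wide, 111 mm high, bystander behind the case. Origin: centre of its underside.
- eosin: brown reagent bottle, 60 mm wide, 118 mm high, bystander behind the case. Origin: centre of its underside.
There are look-alikes about, which are no part of the job. Leave any green or turquoise look-alike of the pot1 alone.

How it is judged:
On the way, in this order (a step that is already met when the one before it is completed fails the run):
1. the cold brick lies in its bay and every pot lies in a cradle, the lid still open ((distance between pot1 and cradle1 below 0.012 m or distance between pot1 and cradle2 below 0.012 m or distance between pot1 and cradle3 below 0.012 m or distance between pot1 and cradle4 below 0.012 m) and angle between the y axis of each of pot1, pot2, pot3, pot4 and the y axis of case, either way round below 0.25 rad and (distance between pot2 and cradle1 below 0.012 m or distance between pot2 and cradle2 below 0.012 m or distance between pot2 and cradle3 below 0.012 m or distance between pot2 and cradle4 below 0.012 m) and (distance between pot3 and cradle1 below 0.012 m or distance between pot3 and cradle2 below 0.012 m or distance between pot3 and cradle3 below 0.012 m or distance between pot3 and cradle4 below 0.012 m) and (distance between pot4 and cradle1 below 0.012 m or distance between pot4 and cradle2 below 0.012 m or distance between pot4 and cradle3 below 0.012 m or distance between pot4 and cradle4 below 0.012 m) and x of brick in the frame of brick_bay between -0.02 and 0.02 m and y of brick in the frame of brick_bay between -0.012 and 0.012 m and z of brick in the frame of brick_bay between -0.006 and 0.006 m and angle between brick's own z axis and vertical below 0.12 rad and value of joint lid above 0.6 rad), for 0.2 s.
2. the lid is shut and the claw's tooth has dropped behind the keeper's lip while the lever still stands out (value of joint lid below 0.05 rad and value of joint lever above 0.4 rad and x of claw_tooth in the frame of keeper between -0.0075 and 0.01 m and z of claw_tooth in the frame of keeper between -0.003 and 0.009 m), for 0.2 s.
3. the lever has been swung down past dead centre (value of joint lever below 0.12 rad and distance between claw_tooth and keeper below 0.012 m), for 0.2 s.
At the end, for the whole second after the job is handed in: Brick flat in its bay (20 mm along, 12 mm across); each pot in its own cradle (centre within 12 mm, axis within 0.25 rad); lid shut (under 0.03 rad); tooth in the keeper trough (within 12 mm of its floor's middle); lever past dead centre (under 0.12 rad) (all of step 3 and (distance between pot1 and cradle1 below 0.012 m or distance between pot1 and cradle2 below 0.012 m or distance between pot1 and cradle3 below 0.012 m or distance between pot1 and cradle4 below 0.012 m) and angle between the y axis of each of pot1, pot2, pot3, pot4 and the y axis of case, either way round below 0.25 rad and (distance between pot2 and cradle1 below 0.012 m or distance between pot2 and cradle2 below 0.012 m or distance between pot2 and cradle3 below 0.012 m or distance between pot2 and cradle4 below 0.012 m) and (distance between pot3 and cradle1 below 0.012 m or distance between pot3 and cradle2 below 0.012 m or distance between pot3 and cradle3 below 0.012 m or distance between pot3 and cradle4 below 0.012 m) and (distance between pot4 and cradle1 below 0.012 m or distance between pot4 and cradle2 below 0.012 m or distance between pot4 and cradle3 below 0.012 m or distance between pot4 and cradle4 below 0.012 m) and x of brick in the frame of brick_bay between -0.02 and 0.02 m and y of brick in the frame of brick_bay between -0.012 and 0.012 m and z of brick in the frame of brick_bay between -0.006 and 0.006 m and angle between brick's own z axis and vertical below 0.12 rad and value of joint lid below 0.03 rad); the robot touches nothing.
It fails at once if the timer is moved more than 40 mm or knocked over (distance of timer from where it was at the start of the episode above 0.04 m or angle between timer's own z axis and vertical above 0.5 rad).
It fails at once if the staining jar is moved more than 40 mm or knocked over (distance of stain_jar from where it was at the start of the episode above 0.04 m or angle between stain_jar's own z axis and vertical above 0.5 rad).
It fails at once if the brown bottle is moved more than 40 mm or knocked over (distance of eosin from where it was at the start of the episode above 0.04 m or angle between eosin's own z axis and vertical above 0.5 rad).
Of pot3, pot4 only 1 to 2 are there at a start; the rules pass over those that are not, and their reading is None.
At some moment in a run one of brick may be knocked a few centimetres aside while the robot is not near it.
It also fails if it takes over 208 s, if anything falls off the work surface, if the arm or the gripper's body presses on something with over 40 N, if the wrist force passes 120 N, or if a joint passes its speed limit or range.

## Working session

There is one attempt and no reset: what is moved stays moved. The work goes in short steps, Python scripts to look and compute and a tool call to move; the robot and the scene stay as the last step left them, time stands still between calls to the robot, and variables do not carry over. Pictures are saved under pics/ and viewed, and the job is handed in when it is done.

Besides the shell and the picture viewer there is one more tool, called after "Request:" as name(argument=value, ...) on one line, values as JSON. step_arm: Moves the arm, as the interface text tells. Its arguments: {"type":"object","properties":{"twist":{"type":"array","items":{"type":"array","items":{"type":"number"}}},"slide":{"type":"array","items":{"type":"array","items":{"type":"number"}}},"fingers":{"type":"array","items":{"type":"number"}},"grip_force":{"type":"number"}},"required":["twist","slide","fingers"]}

```bash
mkdir -p pics; ls
python3 - <<'E'
from workcell import sense,capture,calibration
import cv2,json,numpy as np
s=sense();print(s)
for n in ("scene","side","wrist"):
    c=calibration(n);print(n,c)
    p,d=capture(n);cv2.imwrite(f"pics/{n}0.png",p[:,:,::-1]);np.savez(f"{n}0.npz",p=p,d=d,**{k:np.array(v) for k,v in c.items() if k in("mtx","position","orientation")})
E
```

```text
pics
{'t': 0.0, 'joints': array([-0.10261935,  0.43522603,  0.02494919,  1.57410481, -0.01160767,
        1.13398454, -0.07509911]), 'joint_velocities': array([ 0.00063809,  0.00026486,  0.00135493, -0.00022451,  0.0011596 ,
        0.00011484, -0.00044501]), 'joint_efforts': array([ 8.97134169e-05, -6.70461059e+01,  1.02531374e+00, -3.16203833e+01,
        1.55155628e-02,  1.25530543e-02, -1.11555586e-06]), 'tcp_pos': array([ 6.24493923e-01, -2.84468602e-05,  2.30520806e-01]), 'orientation': array([-3.36267679e-05,  7.07662615e-01, -5.57729940e-05,  7.06550508e-01]), 'contact_force': array([-0.09496574,  0.13978608, -0.00559385]), 'ft_torque': array([-0.07916693,  0.05726707, -0.01386062]), 'opening': 1.005489311529979}
scene {'mtx': array([[357.48884239,   0.        , 254.66914974],
       [  0.        , 357.48884239, 201.07014137],
       [  0.        ,   0.        ,   1.        ]]), 'position': array([0.20800441, 0.62289194, 0.93208357]), 'orientation': array([-0.24877687,  0.91416326, -0.30623808,  0.09291848])}
side {'mtx': array([[452.94873106,   0.        , 260.65240986],
       [  0.        , 452.94873106, 192.99043417],
       [  0.        ,   0.        ,   1.        ]]), 'position': array([-0.00723837, -0.58226585,  1.1809117 ]), 'orientation': array([ 0.88536203, -0.31556453,  0.12304299, -0.31845489])}
wrist {'mtx': array([[297.31863964,   0.        , 257.90614348],
       [  0.        , 297.31863964, 186.71411984],
       [  0.        ,   0.        ,   1.        ]]), 'position': array([0.62416473, 0.07388384, 0.37351384]), 'orientation': array([ 9.88887579e-01, -4.06447704e-04, -8.90858218e-04,  1.48662022e-01])}
```

View pics/scene0.png

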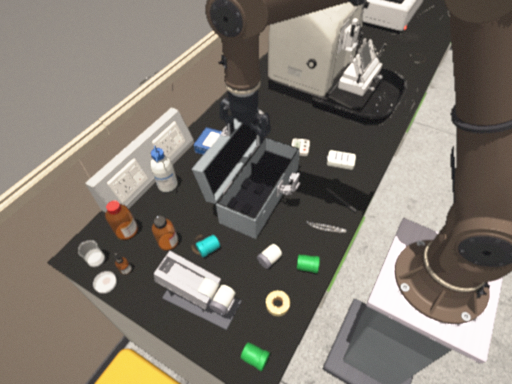

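View pics/side0.png

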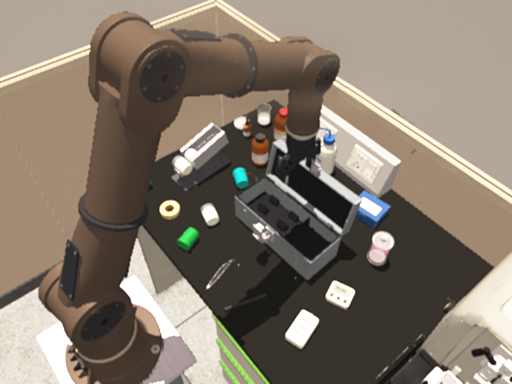

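View pics/wrist0.png

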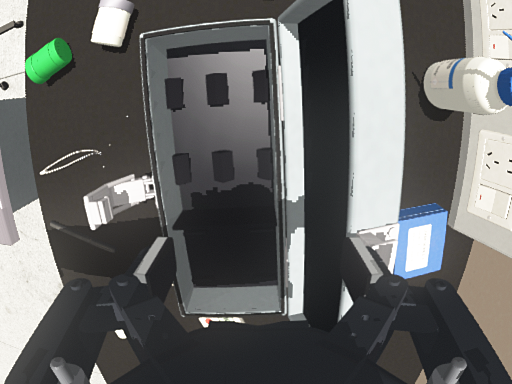

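```bash
cat > h.py <<'E'
import numpy as np,cv2
from scipy.spatial.transform import Rotation as R
def load(f):
    z=np.load(f);return z['p'],z['d'],z
def cloud(name,d,c):
    K=np.array(c['mtx']);h,w=d.shape
    u,v=np.meshgrid(np.arange(w),np.arange(h))
    x=(u-K[0,2])/K[0,0];y=(v-K[1,2])/K[1,1]
    if name=='wrist':
        r=np.hypot(x,y)+1e-9;t=np.tan(np.minimum(r,1.4));x=x/r*t;y=y/r*t
    P=np.stack([x*d,y*d,d],-1)
    W=P@R.from_quat(c['orientation']).as_matrix().T+np.array(c['position'])
    W[d<=0]=np.nan
    return W
def ortho(W,p,x0,x1,y0,y1,res=0.001):
    # image: rows = decreasing x, cols = decreasing y (robot view)
    H=int((x1-x0)/res);Wd=int((y1-y0)/res)
    im=np.zeros((H,Wd,3),np.uint8);zz=np.full((H,Wd),-9.)
    Q=W.reshape(-1,3);C=p.reshape(-1,3);ok=np.isfinite(Q[:,0]);Q=Q[ok];C=C[ok]
    r=((x1-Q[:,0])/res).astype(int);c=((y1-Q[:,1])/res).astype(int)
    m=(r>=0)&(r<H)&(c>=0)&(c<Wd);r,c,Q,C=r[m],c[m],Q[m],C[m]
    o=np.argsort(Q[:,2]);im[r[o],c[o]]=C[o];zz[r[o],c[o]]=Q[o,2]
    return im,zz
def snap(name,tag,save=True):
    from workcell import capture,calibration
    c=calibration(name);p,d=capture(name)
    np.savez(f"{tag}.npz",p=p,d=d,mtx=c['mtx'],position=c['position'],orientation=c['orientation'])
    if save: cv2.imwrite(f"pics/{tag}.png",p[:,:,::-1])
    return p,d,c,cloud(name,d,c)
def crop(p,u0,u1,v0,v1,s,fn):
    cv2.imwrite(fn,cv2.resize(p[v0:v1,u0:u1,::-1],None,fx=s,fy=s,interpolation=cv2.INTER_CUBIC))
E
python3 - <<'E'
from h import *
for n,(a,b,c,e) in {'side':(130,420,90,370),'scene':(80,360,100,370)}.items():
    p,d,z=load(n+'0.npz');crop(p,a,b,c,e,2.1,f'pics/{n}0c.png')
    W=cloud(n,d,z)
    pts={'side':[(302,328),(340,294),(209,214),(380,240),(260,145),(328,155),(183,165),(195,155),(240,177),(188,238),(240,215),(262,232)],
    'scene':[(341,159),(302,146),(270,256),(206,141),(166,230),(163,170),(120,210),(225,297),(206,246),(308,263),(228,222),(290,184)]}[n]
    for u,v in pts: print(n,u,v,W[v,u].round(3),p[v,u])
E
```

```text
side 302 328 [ 0.409 -0.282  0.03 ] [255 255 255]
side 340 294 [ 0.565 -0.273  0.019] [255 255 254]
side 209 214 [0.43  0.17  0.049] [255 255 255]
side 380 240 [ 0.738 -0.249  0.101] [230 219 207]
side 260 145 [0.718 0.27  0.099] [164  85  32]
side 328 155 [0.866 0.09  0.099] [194 184 168]
side 183 165 [0.464 0.359 0.094] [255 255 255]
side 195 155 [0.51  0.354 0.116] [255 253 251]
side 240 177 [0.603 0.235 0.046] [ 46 247 241]
side 188 238 [0.33  0.139 0.044] [ 60 224  92]
side 240 215 [0.514 0.121 0.026] [93 92 91]
side 262 232 [ 0.499 -0.005  0.085] [151 144 138]
scene 341 159 [ 0.408 -0.267  0.03 ] [227 221 216]
scene 302 146 [ 0.56  -0.275  0.012] [255 254 249]
scene 270 256 [0.433 0.192 0.041] [255 255 253]
scene 206 141 [ 0.866 -0.105  0.034] [254 253 249]
scene 166 230 [0.712 0.291 0.091] [152  88  41]
scene 163 170 [0.854 0.128 0.106] [216 208 193]
scene 120 210 [0.854 0.314 0.115] [116  50  34]
scene 225 297 [0.459 0.372 0.095] [255 255 254]
scene 206 246 [0.608 0.256 0.04 ] [ 66 231 225]
scene 308 263 [0.332 0.158 0.041] [124 245 148]
scene 228 222 [0.602 0.15  0.032] [111 114 113]
scene 290 184 [ 0.518 -0.1    0.003] [86 82 79]
```

View pics/side0c.png

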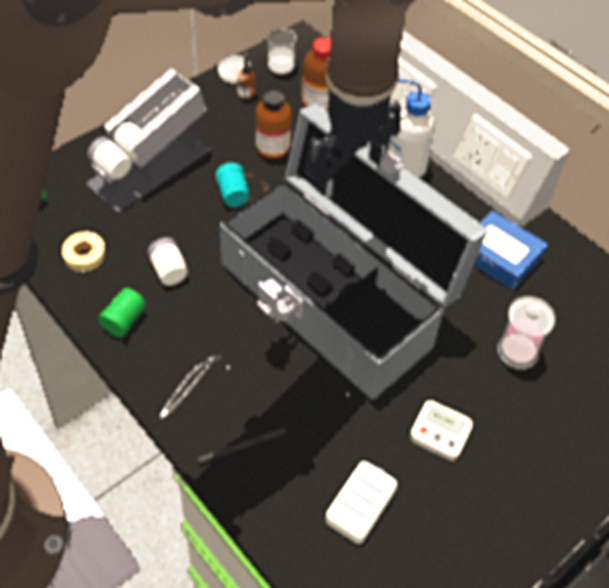

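View pics/scene0c.png

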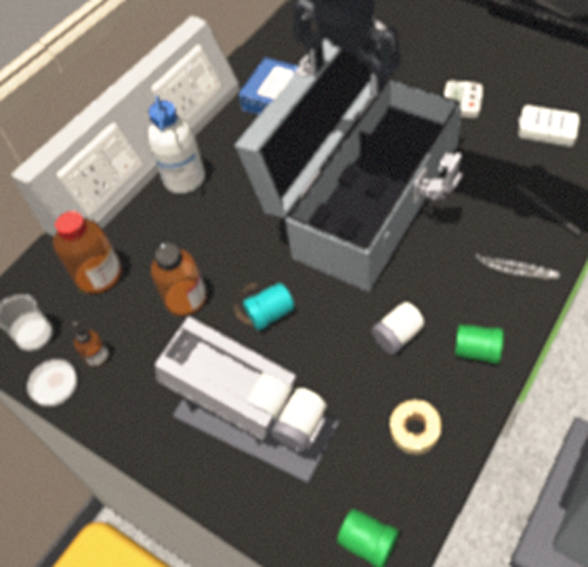

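Run:
```python
from h import *
A=[];C=[]
W={}
for n in ('side','scene','wrist'):
    p,d,z=load(n+'0.npz');W[n]=cloud(n,d,z)
    im,zz=ortho(W[n],p,0.3,0.9,-0.4,0.45,0.0012)
    cv2.imwrite(f'pics/o_{n}.png',im[:,:,::-1])
    # bench height check
    Q=W[n].reshape(-1,3);m=(abs(Q[:,2])<.03)&(Q[:,0]>.3)&(Q[:,0]<.45)&(Q[:,1]>-.2)&(Q[:,1]<.1)
    print(n,np.median(Q[m,2]))
    m=(abs(Q[:,2]-.1)<.006)&(Q[:,0]>.5)&(Q[:,0]<.72)&(Q[:,1]>-.2)&(Q[:,1]<.2)
    P=Q[m,:2].astype(np.float32);print(len(P),cv2.minAreaRect(P))
    H,_,_=np.histogram2d(P[:,0],P[:,1],bins=[np.arange(.48,.74,.01),np.arange(-.22,.22,.02)])
    print(H.astype(int))
```

```text
side 0.0017302012602364858
997 ((0.5972657203674316, -0.011829957365989685), (0.1623600572347641, 0.32496094703674316), 3.902050733566284)
[[ 0  0  0  0  0  0  0  0  0  0  0  0  0  0  0  0  0  0  0  0  0]
 [ 0  0  0  0  0  0  0  0  0  0  0  0  0  0  0  0  0  0  0  0  0]
 [ 0  0  0  0  0  0  0  0  0  0  0  0  0  0  0  0  0  0  0  0  0]
 [ 0  0  0  0  0  0  0  0  0  2  6 10 10 14 11 18 16 17  5  0  0]
 [ 0  0  2 11 17 20 21 19 23 22 19 14 10  8  6  1  1  3  5  0  0]
 [ 0  0 21 11 10  5  4  2  0  0  0  0  0  0  0  0  0  5  6  0  0]
 [ 0  0 13  0  0  0  0  0  0  0  0  0  0  0  0  0  0  2  7  0  0]
 [ 0  0 10  0  0  0  0  0  0  0  0  0  0  0  0  0  0  0 10  0  0]
 [ 0  0  9  0  0  0  0  0  0  0  0  0  0  0  0  0  0  0  9  0  0]
 [ 0  0 10  0  0  0  0  0  0  0  0  0  0  0  0  0  0  0  8  0  0]
 [ 0  0 10  0  0  0  0  0  0  0  0  0  0  0  0  0  0  0  5  0  0]
 [ 0  0 12  0  0  0  0  0  0  0  0  0  0  0  0  0  0  0  8  0  0]
 [ 0  0 10  0  0  0  0  0  0  0  0  0  0  0  0  0  0  0  9  0  0]
 [ 0  0  9  0  0  0  0  0  0  0  0  0  0  0  0  0  0  0  8  0  0]
 [ 0  0 13  0  0  0  0  0  0  0  0  0
[... 4148 characters left out ...]
9  95  82  87  85  68  37  43  47  53  43  65  89 112 143 147
   26   0   0]
 [  0   0   8  31  49  53  71 104 123 137 132 126 122  94  69  46  28   5
    0   0   0]
 [  0   0  12  60  54  47  30  16   4   0   0   0   0   0   0   0   0   0
    0   0   0]
 [  0   0   0   0   0   0   0   0   0   0   0   0   0   0   0   0   0   0
    0   0   0]
 [  0   0   0   0   0   0   0   0   0   0   0   0   0   0   0   0   0   0
    0   0   0]
 [  0   0   0   0   0   0   0   0   0   0   0   0   0   0   0   0   0   0
    0   0   0]
 [  0   0   0   0   0   0   0   0   0   0   0   0   0   0   0   0   0   0
    0   0   0]
 [  0   0   0   0   0   0   0   0   0   0   0   0   0   0   0   0   0   0
    0   0   0]]
```

View pics/o_side.png

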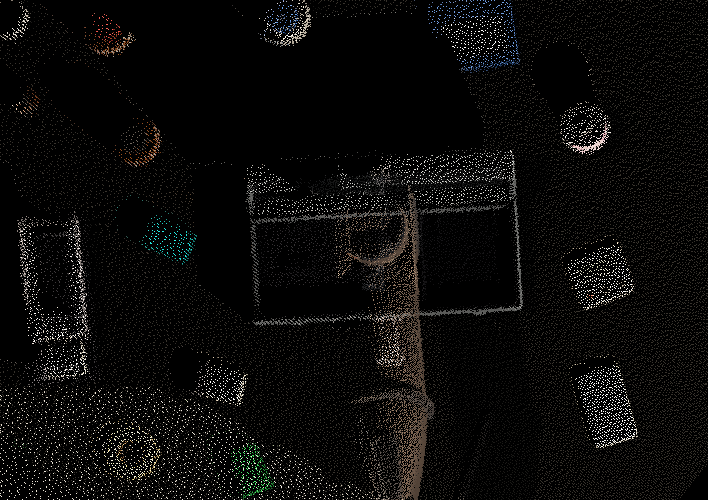

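View pics/o_wrist.png

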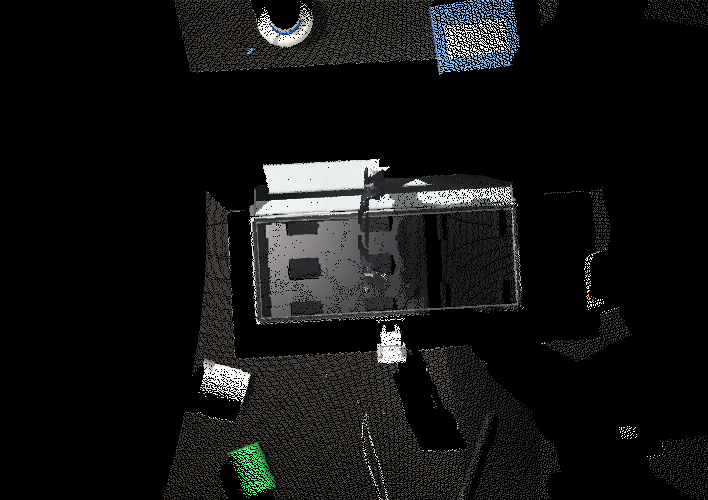

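View pics/o_scene.png

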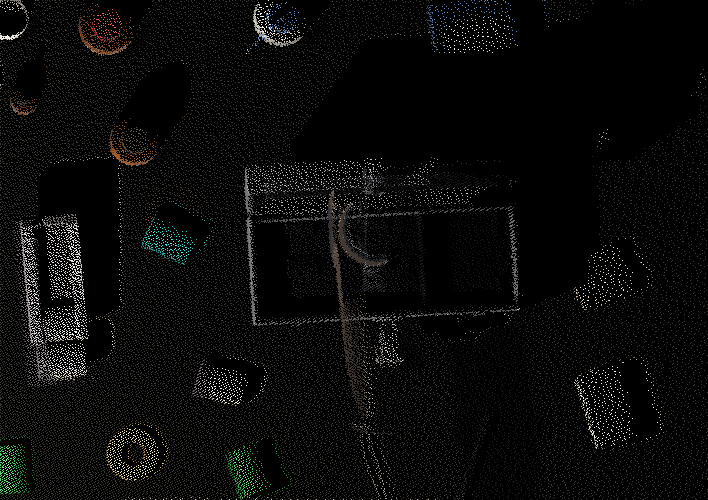

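Run:
```python
from h import *
from scipy.optimize import minimize
def strip(L):
    x,y=L[:,0],L[:,1]
    # distance to centreline of rim: front x=-61.5, sides y=+-158
    df=np.abs(x+.0615);ds=np.abs(np.abs(y)-.158)
    return np.minimum(df,ds)
for n in ('side','scene','wrist'):
    p,d,z=load(n+'0.npz');Q=cloud(n,d,z).reshape(-1,3)
    m=(abs(Q[:,2]-.1)<.006)&(Q[:,0]>.48)&(Q[:,0]<.72)&(abs(Q[:,1])<.2);P=Q[m,:2]
    def loc(q):
        c,s=np.cos(q[2]),np.sin(q[2]);D=P-q[:2]
        return np.stack([c*D[:,0]+s*D[:,1],-s*D[:,0]+c*D[:,1]],1)
    # residual beyond +-4mm band
    def cost(q):
        L=loc(q);k=(L[:,0]<.045)&(L[:,0]>-.075)&(abs(L[:,1])<.17)
        r=np.minimum(strip(L[k]),.012)
        return (r**2).sum()/k.sum()*1e6+ (1-k.mean())*0
    best=min((minimize(cost,[.58,-.012,y],method='Nelder-Mead',options=dict(xatol=1e-5,fatol=1e-4,initial_simplex=[[.575,-.02,y],[.59,-.02,y],[.58,0,y],[.58,-.01,y+.03]])) for y in(.03,.05,.07)),key=lambda r:r.fun)
    print(n,best.x.round(4),best.fun)
    L=loc(best.x)
    fr=L[(abs(L[:,1])<.15)&(L[:,0]<-.04)&(L[:,0]>-.08),0];print(' front',np.percentile(fr,[3,50,97]).round(4))
    for s in(1,-1):
        k=(L[:,0]>-.05)&(L[:,0]<.04)&(s*L[:,1]>.13);print(' side',s,np.percentile(L[k,1],[3,50,97]).round(4))
    # objects
    W=Q
    for nm,(x0,x1,y0,y1,z0,z1) in dict(brick=(.35,.48,-.35,-.22,.018,.04),timer=(.51,.62,-.34,-.22,.01,.03),pot4=(.38,.48,.13,.23,.015,.06)).items():
        k=(W[:,0]>x0)&(W[:,0]<x1)&(W[:,1]>y0)&(W[:,1]<y1)&(W[:,2]>z0)&(W[:,2]<z1)
        if k.sum()>50: print(' ',nm,k.sum(),'z',np.percentile(W[k,2],[50,98]).round(4),cv2.minAreaRect(W[k,:2].astype(np.float32)))
```

```text
side [ 0.5842 -0.0128  0.0572] 6.143274762280398
 front [-0.0655 -0.0617 -0.0568]
 side 1 [0.1532 0.1573 0.1611]
 side -1 [-0.1611 -0.1576 -0.1529]
  brick 686 z [0.0289 0.0338] ((0.4139309227466583, -0.27748966217041016), (0.0973229855298996, 0.05406183749437332), 16.178354263305664)
  timer 490 z [0.0176 0.0227] ((0.5672856569290161, -0.27024561166763306), (0.06560523062944412, 0.06690345704555511), 20.170137405395508)
  pot4 261 z [0.0411 0.0494] ((0.44104450941085815, 0.1852206587791443), (0.061813775449991226, 0.0447378009557724), 75.15364837646484)
scene [ 0.5836 -0.0111  0.0569] 4.832396668396452
 front [-0.0648 -0.0615 -0.0578]
 side 1 [0.1532 0.1576 0.1611]
 side -1 [-0.1621 -0.1572 -0.1538]
  brick 320 z [0.0262 0.0297] ((0.4131161570549011, -0.27768999338150024), (0.09429129958152771, 0.057766836136579514), 17.121843338012695)
  timer 180 z [0.0148 0.0192] ((0.5661645531654358, -0.26991385221481323), (0.05887126550078392, 0.07042495906352997), 26.344411849975586)
  pot4 325 z [0.0388 0.0463] ((0.4382641613483429, 0.18517877161502838), (0.05948902666568756, 0.04499739035964012), 72.83081817626953)
wrist [ 0.5856 -0.0142  0.0555] 5.398566078319367
 front [-0.066  -0.0609 -0.0591]
 side 1 [0.1535 0.1559 0.1608]
 side -1 [-0.159  -0.1553 -0.1535]
  brick 51 z [0.0281 0.0297] ((0.3808799088001251, -0.30356577038764954), (0.014064514078199863, 0.019331131130456924), 6.566336154937744)
  timer 155 z [0.0164 0.0189] ((0.5623891353607178, -0.2602147161960602), (0.06533429771661758, 0.019459504634141922), 9.643200874328613)
  pot4 1454 z [0.0405 0.0461] ((0.441459983587265, 0.18200530111789703), (0.058072879910469055, 0.04337656497955322), 74.87551879882812)
```

```bash
cat >> h.py <<'E'
CASE=(0.5843,-0.0127,0.0568)
def c2w(x,y,z=0):
    c,s=np.cos(CASE[2]),np.sin(CASE[2]);return np.array([CASE[0]+c*x-s*y,CASE[1]+s*x+c*y,z])
def w2c(P):
    P=np.asarray(P,float);c,s=np.cos(CASE[2]),np.sin(CASE[2]);D=P-np.array([CASE[0],CASE[1],0])
    return np.stack([c*D[...,0]+s*D[...,1],-s*D[...,0]+c*D[...,1],D[...,2]],-1)
def st():
    from workcell import sense
    s=sense();M=R.from_quat(s['orientation']).as_matrix()
    phi=np.degrees(np.arctan2(M[1,2],M[0,2]))
    print('t %.2f pos'%s['t'],s['tcp_pos'].round(4),'phi %.2f'%phi,'xaxis',M[:,0].round(3),'F',s['contact_force'].round(1),'open %.3f'%s['opening'],'j',s['joints'].round(2))
    return s,M
def plan(tp,phi,n=10,tiltq=None):
    """rows to target tcp pos (world), tool down with z heading phi deg"""
    s,M=st();f=np.radians(phi)
    T=np.stack([[0,0,-1],[-np.sin(f),np.cos(f),0],[np.cos(f),np.sin(f),0]],1) if tiltq is None else tiltq
    rv=R.from_matrix(M.T@T).as_rotvec();tw=np.degrees(rv)/n
    d=(np.array(tp)-s['tcp_pos'])/n
    print('per-row twist',tw.round(2),' world d/row mm',(d*1000).round(1))
    for i in range(n):
        Mi=M@R.from_rotvec(rv*i/n).as_matrix();print(' slide',(Mi.T@d*1000).round(1))
        if abs(tw).max()<.05: break
E
python3 - <<'E'
from h import *
for n in ('side','scene','wrist'):
    p,d,z=load(n+'0.npz');L=w2c(cloud(n,d,z).reshape(-1,3));C=p.reshape(-1,3).astype(int)
    m=(L[:,2]>.11)&(L[:,2]<.27)&(L[:,0]>.03)&(L[:,0]<.2)&(abs(L[:,1])<.165)&(np.ptp(C,axis=1)<25)
    Q=L[m];print(n,m.sum())
    for z0 in np.arange(.11,.27,.02):
        k=(Q[:,2]>=z0)&(Q[:,2]<z0+.02);
        if k.sum()>5: print(round(z0,2),k.sum(),np.percentile(Q[k,0],[2,20,50,80,98]).round(3),np.percentile(Q[k,1],[2,98]).round(3))
    # latch: points in front
    m=(L[:,0]<-.068)&(L[:,0]>-.16)&(abs(L[:,1])<.03)&(L[:,2]>.02)&(L[:,2]<.2)&(C.sum(1)>200)
    Q=L[m];print('latch',len(Q));
    h,_,_=np.histogram2d(Q[:,2],Q[:,0],bins=[np.arange(.02,.16,.01),np.arange(-.16,-.06,.01)]);print(h[::-1].astype(int))
    print(np.percentile(Q[:,1],[2,50,98]) if len(Q) else '')
    # lane
    Wd=cloud(n,d,z).reshape(-1,3)
    m=(Wd[:,0]>.42)&(Wd[:,0]<.65)&(Wd[:,1]>.3)&(Wd[:,1]<.46)&(Wd[:,2]>.03)
    if m.sum()>50:
        Q=Wd[m];print('lane')
        for x0 in np.arange(.42,.64,.015):
            k=(Q[:,0]>=x0)&(Q[:,0]<x0+.015)
            if k.sum()>5: print(round(x0,3),k.sum(),'z',np.percentile(Q[k,2],[50,80,98]).round(3),'y',np.percentile(Q[k,1],[2,98]).round(3))
E
```

```text
side 3096
0.11 526 [0.068 0.077 0.087 0.09  0.094] [-0.16   0.157]
0.13 438 [0.075 0.09  0.092 0.095 0.098] [-0.16   0.158]
0.15 450 [0.078 0.094 0.097 0.099 0.102] [-0.16   0.158]
0.17 461 [0.084 0.098 0.101 0.103 0.107] [-0.16   0.158]
0.19 401 [0.087 0.102 0.104 0.106 0.109] [-0.16   0.159]
0.21 647 [0.091 0.095 0.106 0.117 0.126] [-0.16   0.157]
0.23 129 [0.085 0.094 0.099 0.105 0.116] [-0.15   0.154]
0.25 44 [0.083 0.084 0.086 0.087 0.101] [-0.002  0.021]
latch 233
[[ 0  0  0  0 16  7  0  0  0]
 [ 0  0  0  0 26 17  2  0  0]
 [ 0  0  0  0 19  0  1  0  0]
 [ 0  0  0  0 14  0  0  0  0]
 [ 0  0  0 11 15  0  0  0  0]
 [ 0  0  0  2  7  0  0  0  0]
 [ 0  0  0  0  9  7  3  0  0]
 [ 0  0  0  0  0  5 10 13  4]
 [ 0  0  0  0  0  2  3  6 10]
 [ 0  0  0  0  0  0  0  2  2]
 [ 0  0  0  0  0  0  0  0  0]
 [ 0  0  0  0  0  0  0  0  0]
 [ 0  0  0  0  0  0  0  0  0]
 [ 0  0  0  0  0  0  0  0  0]]
[-0.01568432 -0.00378849  0.01658261]
lane
0.435 60 z [0.076 0.086 0.096] y [0.359 0.403]
0.45 121 z [0.09  0.096 0.101] y [0.345 0.405]
0.465 85 z [0.096 0.099 0.102] y [0.347 0.404]
0.48 86 z [0.094 0.1
[... 2467 characters left out ...]
0.082 0.096 0.104 0.111 0.115] [-0.007  0.017]
0.25 1035 [0.082 0.083 0.083 0.089 0.096] [-0.003  0.018]
latch 2137
[[  0   0   0   0   6   6   0   0   0]
 [  0   0   0   4 281 292   8   0   0]
 [  0   0   0   0  70  68  34   0   0]
 [  0   0   0   0  68   0   0   0   0]
 [  0   0   0   0  94   0   0   0   0]
 [  0   0   0   0  67  30   0   0   0]
 [  0   0   0   0 168 249   3   0   0]
 [  0   0   0   0   0  97 224 114   3]
 [  0   0   0   0   0   8  38 122  45]
 [  0   0   0   0   0   0   4   9   2]
 [  0   0   0   0   0   0   0   0   0]
 [  0   0   0   0   0   0   0   0   0]
 [  0   0   0   0   0   0   0   0   0]
 [  0   0   0   0   0   0   0   0   0]]
[-0.01705148  0.00097256  0.01520407]
```

```bash
python3 -c "
from h import *
plan((0.4135,-0.2776,.15),80)"
```

```text
t 0.15 pos [ 6.246e-01 -1.000e-04  2.307e-01] phi -0.00 xaxis [-0.001 -0.    -1.   ] F [ 0.4 -1.   0.3] open 0.993 j [-0.1   0.44  0.02  1.57 -0.01  1.13 -0.08]
per-row twist [-8.   -0.01 -0.  ]  world d/row mm [-21.1 -27.8  -8.1]
 slide [  8.1 -27.8 -21.1]
 slide [  8.1 -24.5 -24.8]
 slide [  8.1 -20.9 -27.9]
 slide [  8.1 -16.8 -30.6]
 slide [  8.1 -12.3 -32.6]
 slide [  8.1  -7.7 -34. ]
 slide [  8.1  -2.9 -34.7]
 slide [  8.1   2.  -34.8]
 slide [  8.1   6.8 -34.2]
 slide [  8.1  11.5 -32.9]
```

Request:
step_arm(twist=[[-8,0,0],[-8,0,0],[-8,0,0],[-8,0,0],[-8,0,0],[-8,0,0],[-8,0,0],[-8,0,0],[-8,0,0],[-8,0,0]], slide=[[8,-28,-21],[8,-24.5,-25],[8,-21,-28],[8,-17,-30.5],[8,-12,-32.5],[8,-8,-34],[8,-3,-34.5],[8,2,-35],[8,7,-34],[8,11.5,-33]], fingers=[0,0,0,0,0,0,0,0,0,0], grip_force=40)

```text
t: 1.15
tcp_pos: [0.415, -0.286, 0.1459]
orientation: [-0.471, 0.526, 0.473, 0.527]
contact_force: [-0.1, -0.4, -0.3]
opening: 0.999
```

```bash
python3 -c "
from h import *
plan((0.4135,-0.2776,.15),106.5)"
```

```text
t 1.15 pos [ 0.415  -0.286   0.1459] phi 83.70 xaxis [-0.001  0.003 -1.   ] F [-0.1 -0.4 -0.3] open 0.999 j [ 0.66  0.35 -0.2   1.95  0.09  0.85  1.87]
per-row twist [-2.28  0.02 -0.01]  world d/row mm [-0.2  0.8  0.4]
 slide [-0.4  0.2  0.8]
 slide [-0.4  0.2  0.8]
 slide [-0.4  0.2  0.8]
 slide [-0.4  0.1  0.8]
 slide [-0.4  0.1  0.8]
 slide [-0.4  0.1  0.8]
 slide [-0.4  0.   0.8]
 slide [-0.4  0.   0.8]
 slide [-0.4 -0.   0.8]
 slide [-0.4 -0.1  0.8]
```

Request:
step_arm(twist=[[-5.7,0,0],[-5.7,0,0],[-5.7,0,0],[-5.7,0,0],[0,0,0],[0,0,0],[0,0,0],[0,0,0],[0,0,0],[0,0,0]], slide=[[0,0.5,2],[0,0,2],[0,0,2],[0,0,2],[0,0,0],[0,0,0],[0,0,0],[0,0,0],[0,0,0],[0,0,0]], fingers=[0,0,0,0,0,0,0,0,0,0])

```text
t: 2.15
tcp_pos: [0.4073, -0.2841, 0.1433]
orientation: [-0.564, 0.424, 0.569, 0.422]
contact_force: [0.5, -0.6, 0.5]
opening: 1.001
```

Run:
```python
from h import *
st()
p,d,c,W=snap('wrist','w1')
Q=W.reshape(-1,3);C=p.reshape(-1,3).astype(int)
k=(Q[:,2]>.018)&(Q[:,2]<.036)&(np.hypot(Q[:,0]-.4135,Q[:,1]+.2776)<.075)&(C.sum(1)>300)
print(k.sum(),np.median(Q[k,2]),cv2.minAreaRect(Q[k,:2].astype(np.float32)))
```

```text
t 2.15 pos [ 0.4073 -0.2841  0.1433] phi 106.48 xaxis [-0.007  0.003 -1.   ] F [ 0.5 -0.6  0.5] open 1.001 j [ 0.73  0.35 -0.29  1.96  0.13  0.85  2.23]
5431 0.028111047267395883 ((0.4124089777469635, -0.2810501754283905), (0.09528417140245438, 0.0541921965777874), 15.907581329345703)
```

View pics/w1.png

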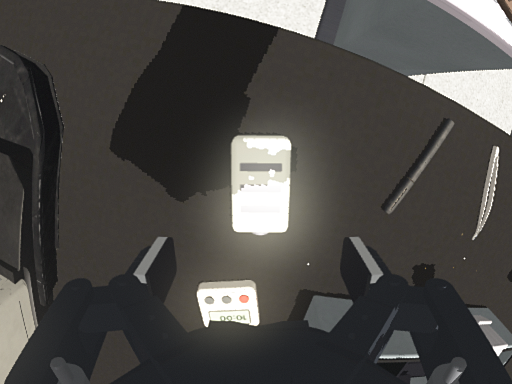

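```bash
python3 -c "
from h import *
plan((0.413,-0.280,.006),106.0)"
```

```text
t 2.20 pos [ 0.4073 -0.2841  0.1433] phi 106.49 xaxis [-0.007  0.003 -1.   ] F [-0.2  0.2 -0. ] open 0.998 j [ 0.73  0.35 -0.29  1.96  0.13  0.85  2.23]
per-row twist [ 0.05  0.03 -0.04]  world d/row mm [  0.6   0.4 -13.7]
 slide [13.7 -0.8  0.2]
```

Request:
step_arm(twist=[[0.5,0.3,-0.4],[0,0,0],[0,0,0],[0,0,0],[0,0,0],[0,0,0],[0,0,0],[0,0,0],[0,0,0],[0,0,0]], slide=[[20,-8,2],[25,0,0],[25,0,0],[25,0,0],[25,0,0],[12,0,0],[5,0,0],[0,0,0],[0,0,0],[0,0,0]], fingers=[0,0,0,0,0,0,0,0,0,0])

```text
t: 3.2
tcp_pos: [0.4186, -0.2817, 0.0051]
orientation: [0.567, -0.426, -0.561, -0.427]
contact_force: [0.3, 0.1, 0.4]
opening: 1.001
```

```bash
python3 -c "
from h import *
plan((0.413,-0.280,.006),106.0)"
```

```text
t 3.20 pos [ 0.4186 -0.2817  0.0051] phi 105.86 xaxis [ 0.008 -0.004 -1.   ] F [0.3 0.1 0.4] open 1.001 j [ 0.65  0.57 -0.22  2.07  0.24  0.52  2.1 ]
per-row twist [-0.01 -0.04  0.04]  world d/row mm [-0.6  0.2  0.1]
 slide [-0.1  0.5  0.3]
```

Request:
step_arm(twist=[[0,-0.4,0.4],[0,0,0],[0,0,0],[0,0,0],[0,0,0],[0,0,0],[0,0,0],[0,0,0],[0,0,0],[0,0,0]], slide=[[-0.5,5,3],[0,0,0],[0,0,0],[0,0,0],[0,0,0],[0,0,0],[0,0,0],[0,0,0],[0,0,0],[0,0,0]], fingers=[0,0,0.3,0.6,0.6,0.6,0.6,0.6,0.6,0.6], grip_force=40)

```text
t: 4.2
tcp_pos: [0.4135, -0.2808, 0.0079]
orientation: [0.565, -0.426, -0.563, -0.426]
contact_force: [-0.0, 0.3, 2.4]
opening: 0.622
```

```bash
python3 -c "
from h import *
t=c2w(0,-.1);print(t)
plan((0.413,-0.280,.20),106.0)"
```

```text
[ 0.58997695 -0.11253873  0.        ]
t 4.20 pos [ 0.4135 -0.2808  0.0079] phi 105.84 xaxis [ 0.001 -0.001 -1.   ] F [-0.   0.3  2.4] open 0.622 j [ 0.66  0.56 -0.23  2.08  0.24  0.53  2.11]
per-row twist [-0.02 -0.01  0.01]  world d/row mm [-0.   0.1 19.2]
 slide [-19.2   0.    0.1]
```

Request:
step_arm(twist=[[0,0,0],[0,0,0],[0,0,0],[0,0,0],[0,0,0],[0,0,0],[0,0,0],[2.5,0,0],[2.5,0,0],[2.5,0,0]], slide=[[-20,0,0],[-30,0,0],[-30,0,0],[-30,0,0],[-30,0,0],[-10,-20,10],[-5,-30,16],[0,-30,16],[0,-30,16],[0,-30,16]], fingers=[0.6,0.6,0.6,0.6,0.6,0.6,0.6,0.6,0.6,0.6])

```text
t: 5.2
tcp_pos: [0.528, -0.1761, 0.1659]
orientation: [-0.53, 0.468, 0.533, 0.465]
contact_force: [1.6, -0.7, -1.5]
opening: 0.622
```

Run:
```python
from h import *
t=c2w(0,-.1)
plan((t[0],t[1],.17),93.25,5)
p,d,c,W=snap('wrist','w2')
```

```text
t 5.20 pos [ 0.528  -0.1761  0.1659] phi 97.48 xaxis [-0.006 -0.    -1.   ] F [ 1.6 -0.7 -1.5] open 0.622 j [ 0.44  0.41 -0.3   1.8   0.15  0.96  1.79]
per-row twist [ 0.85  0.   -0.07]  world d/row mm [12.4 12.7  0.8]
 slide [ -0.9 -13.9  11. ]
 slide [ -0.9 -13.8  11.2]
 slide [ -0.9 -13.6  11.4]
 slide [ -0.9 -13.4  11.6]
 slide [ -0.8 -13.3  11.8]
```

View pics/w2.png

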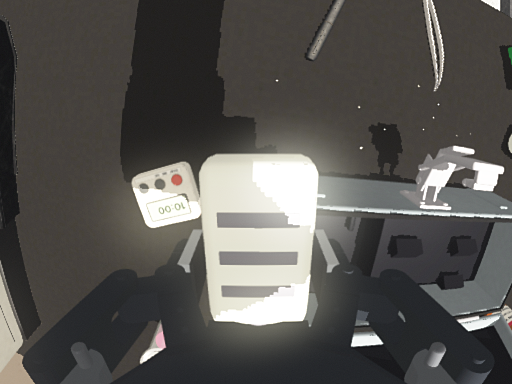

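Run:
```python
from h import *
for n in('wrist','side'):
    p,d,z=load(n+'0.npz');L=w2c(cloud(n,d,z)).reshape(-1,3)
    m=(abs(L[:,0])<.06)&(L[:,1]<-.03)&(L[:,1]>-.165)&(L[:,2]>.035)&(L[:,2]<.11);Q=L[m]
    im=np.full((130,140),0.,np.float32)
    r=((.065-Q[:,0])*1000).astype(int);c=((-.03-Q[:,1])*1000).astype(int)
    im[r,c]=Q[:,2]*1000
    cv2.imwrite(f'pics/bay_{n}.png',cv2.resize(cv2.applyColorMap(np.clip((im-40)*4,0,255).astype(np.uint8),cv2.COLORMAP_JET),None,fx=4,fy=4,interpolation=cv2.INTER_NEAREST))
    k=(Q[:,2]>.051)&(Q[:,2]<.06)
    h,a,b=np.histogram2d(Q[k,0],Q[k,1],bins=[np.arange(-.065,.07,.01),np.arange(-.16,-.04,.005)]);print(h.astype(int));print(b.round(3))
```

```text
[[ 8  5  8  7  8  6  6  9  8  6  7  8  8 10  8  9  7 11 10  5  0  0  0]
 [29  3  0  0 15 23  0  0  0  0  0  0  0  0  0  0  0  1 33 10  0  0  8]
 [22  5  0  0 19 25  0  0  0  0  0  0  0  0  0  0  0  1 35 17  0  0 19]
 [28  0  0  0 21 18  0  0  0  0  0  0  0  0  0  0  0  1 29 12  0  0 13]
 [27  3  0  0  0  0  0  0  0  0  0  0  0  0  0  0  0  0  0  0  0  0 10]
 [28  4  0  0  0  0  0  0  0  0  0  0  0  0  0  0  0  0  0  0  0  0 11]
 [23  1  0  0  0  0  0  0  0  0  0  0  0  0  0  0  0  0  0  0  0  0 11]
 [28  1  0  0  0  0  0  0  0  0  0  0  0  0  0  0  0  0  0  0  0  0  5]
 [23  0  0  0  0  0  0  0  0  0  0  0  0  0  0  0  0  0  5  0  0  0  5]
 [31  2  0  0 19 19  0  0  0  0  0  0  0  0  0  0  0  1 36 16  0  0  3]
 [34  1  0  0 21 23  0  0  0  0  0  0  0  0  0  0  0  2 45  8  0  0  6]
 [30  0  0  0 21 23  0  0  0  0  0  0  0  0  0  0  0  1 33 11  0  0  3]
 [ 8  1  2  1  1  0  0  0  2  2  2  0  0  0  0  2  3  1  0  0  0  0  0]]
[-0.16  -0.155 -0.15  -0.145 -0.14  -0.135 -0.13  -0.125 -0.12  -0.115
 -0.11  -0.105 -0.1   -0.095 -0.09  -0.085 -0.08  -0.075 -0.07  -0.065
 -0.06  -0.055 -0.05  -0.045]
[[0 0 0 0 0 0 0 0 0 0 0 0 0 0 0 0 0 0 0 0 0 0 0]
 [1 0 0 0 0 0 0 0 0 0 0 0 0 0 0 0 0 0 0 0 0 0 0]
 [2 0 0 0 0 0 0 0 0 0 0 0 0 0 0 0 0 0 0 0 0 0 0]
 [0 0 0 0 1 3 0 0 0 0 0 0 0 0 1 0 0 0 2 4 1 0 0]
 [2 0 0 0 0 0 1 0 0 0 0 1 0 0 0 0 0 1 0 0 0 0 2]
 [2 0 0 0 0 0 0 1 0 0 0 0 0 1 0 0 0 0 0 1 0 0 2]
 [2 0 0 0 0 0 0 0 0 0 0 0 0 0 0 0 1 0 0 1 1 0 3]
 [1 0 0 0 0 0 1 0 1 0 0 0 0 0 0 0 0 0 0 0 0 0 3]
 [0 0 0 0 0 0 1 0 0 0 0 0 1 0 0 0 0 0 0 1 0 0 5]
 [2 0 0 0 2 4 0 0 0 0 1 0 0 0 0 0 0 0 5 2 0 0 0]
 [3 0 0 0 1 3 1 0 0 0 0 0 0 0 1 0 0 1 4 4 0 0 1]
 [1 0 0 0 1 3 0 1 0 0 0 2 1 1 0 0 0 0 3 2 0 0 1]
 [1 0 0 0 1 1 2 1 2 3 2 4 3 2 3 3 1 2 2 1 4 3 2]]
[-0.16  -0.155 -0.15  -0.145 -0.14  -0.135 -0.13  -0.125 -0.12  -0.115
 -0.11  -0.105 -0.1   -0.095 -0.09  -0.085 -0.08  -0.075 -0.07  -0.065
 -0.06  -0.055 -0.05  -0.045]
```

View pics/bay_wrist.png

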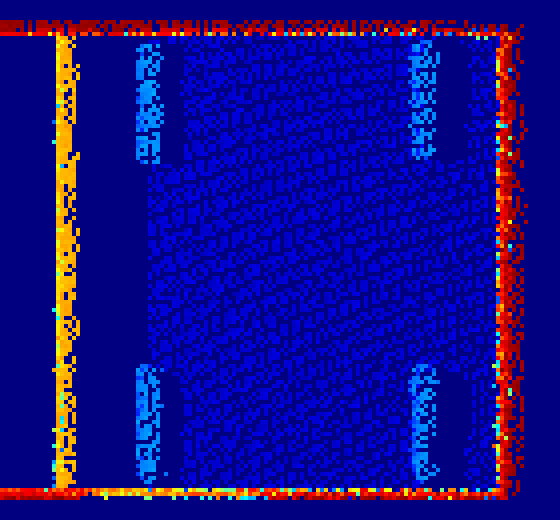

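Request:
step_arm(twist=[[0.85,0,0],[0.85,0,0],[0.85,0,0],[0.85,0,0],[0.85,0,0],[0,0,0],[0,0,0],[0,0,0],[0,0,0],[0,0,0]], slide=[[0,-14,11],[0,-14,11],[0,-13.5,11.5],[0,-13.5,11.5],[0,-10,9],[0,0,0],[0,0,0],[0,0,0],[0,0,0],[0,0,0]], fingers=[0.6,0.6,0.6,0.6,0.6,0.6,0.6,0.6,0.6,0.6])

```text
t: 6.25
tcp_pos: [0.5904, -0.1078, 0.1615]
orientation: [-0.511, 0.486, 0.519, 0.483]
contact_force: [-0.4, 0.3, -2.1]
opening: 0.619
```

Run:
```python
from h import *
t=c2w(0,-.1)
plan((t[0],t[1],.054),93.25,1)
p,d,c,W=snap('wrist','w3')
# brick top in hand
Q=W.reshape(-1,3);C=p.reshape(-1,3).astype(int)
k=(Q[:,2]>.165)&(Q[:,2]<.2)&(C.sum(1)>480)&(np.ptp(C,axis=1)<40)
k&=np.hypot(Q[:,0]-t[0],Q[:,1]-t[1])<.08
print(k.sum(),np.median(Q[k,2]),cv2.minAreaRect(Q[k,:2].astype(np.float32)))
L=w2c(Q[k]);print(np.percentile(L[:,0],[1,99]),np.percentile(L[:,1],[1,99]))
```

```text
t 6.25 pos [ 0.5904 -0.1078  0.1615] phi 93.49 xaxis [-0.011  0.004 -1.   ] F [-0.4  0.3 -2.1] open 0.619 j [ 0.29  0.49 -0.28  1.69  0.15  1.    1.59]
per-row twist [ 0.25  0.25 -0.61]  world d/row mm [  -0.4   -4.8 -107.5]
 slide [107.4  -0.4  -5.2]
15009 0.1815567859697897 ((0.5894452333450317, -0.1083533763885498), (0.09663248062133789, 0.05492395907640457), 2.5121612548828125)
[-0.04797322  0.03947623] [-0.12179604 -0.07074252]
```

View pics/w3.png

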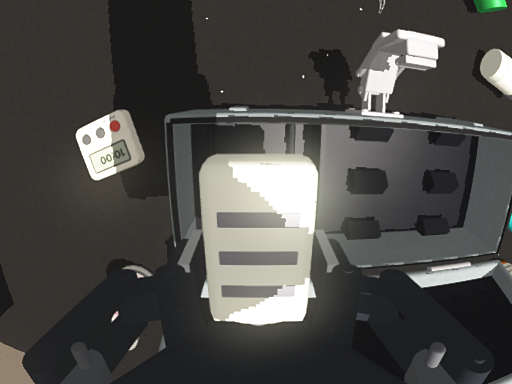

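Request:
step_arm(twist=[[0.2,0.2,-0.5],[0,0,0],[0,0,0],[0,0,0],[0,0,0],[0,0,0],[0,0,0],[0,0,0],[0,0,0],[0,0,0]], slide=[[0,0,-5],[0,0,0],[15,0,0],[15,0,0],[15,0,0],[15,0,0],[10,0,0],[10,0,0],[0,0,0],[0,0,0]], fingers=[0.6,0.6,0.6,0.6,0.6,0.6,0.6,0.6,0.6,0.6])

```text
t: 7.3
tcp_pos: [0.5917, -0.1159, 0.0803]
orientation: [0.514, -0.486, -0.512, -0.487]
contact_force: [-0.2, -0.2, -1.4]
opening: 0.618
```

Run:
```python
from h import *
t=c2w(0,-.1)
plan((t[0],t[1],.054),93.25,1)
```

```text
t 7.30 pos [ 0.5917 -0.1159  0.0803] phi 93.10 xaxis [ 0.003 -0.001 -1.   ] F [-0.2 -0.2 -1.4] open 0.618 j [ 0.29  0.57 -0.26  1.77  0.2   0.82  1.56]
per-row twist [-0.15 -0.07  0.18]  world d/row mm [ -1.8   3.3 -26.3]
 slide [26.3  1.7  3.4]
```

Request:
step_arm(twist=[[0,0,0],[0,0,0],[0,0,0],[0,0,0],[0,0,0],[0,0,0],[0,0,0],[0,0,0],[0,0,0],[0,0,0]], slide=[[0,1,3],[0,0,0],[6,0,0],[6,0,0],[6,0,0],[4,0,0],[3,0,0],[1,0,0],[0,0,0],[0,0,0]], fingers=[0.6,0.6,0.6,0.6,0.6,0.6,0.6,0.6,0.6,0.6])

```text
t: 8.3
tcp_pos: [0.5917, -0.1127, 0.0535]
orientation: [0.515, -0.485, -0.512, -0.487]
contact_force: [0.5, -0.1, -2.5]
opening: 0.626
```

Run:
```python
from h import *
t=c2w(0,-.1)
plan((t[0],t[1],.054),93.25,1)
```

```text
t 8.30 pos [ 0.5917 -0.1127  0.0535] phi 93.10 xaxis [ 0.006 -0.001 -1.   ] F [ 0.5 -0.1 -2.5] open 0.626 j [ 0.27  0.61 -0.25  1.8   0.21  0.76  1.54]
per-row twist [-0.15 -0.1   0.32]  world d/row mm [-1.7  0.2  0.5]
 slide [-0.5  1.7  0.3]
```

Request:
step_arm(twist=[[0,0,0],[0,0,0],[0,0,0],[0,0,0],[0,0,0],[0,0,0],[0,0,0],[0,0,0],[0,0,0],[0,0,0]], slide=[[0.5,0,0],[0,0,0],[0,0,0],[0,0,0],[0,0,0],[-5,0,0],[-20,0,0],[-30,0,0],[-30,0,0],[-20,0,0]], fingers=[0.6,0.3,0.26,0.26,0.26,0.26,0.26,0.26,0.26,0.26])

```text
t: 9.3
tcp_pos: [0.59, -0.1123, 0.1612]
orientation: [0.514, -0.486, -0.513, -0.487]
contact_force: [0.4, -0.4, -0.0]
opening: 0.741
```

Run:
```python
from h import *
plan((.440,.185,.17),75,15)
p,d,c,W=snap('wrist','w4')
L=w2c(W.reshape(-1,3));C=p.reshape(-1,3).astype(int)
k=(abs(L[:,0])<.065)&(abs(L[:,1]+.1)<.045)&(L[:,2]>.065)&(L[:,2]<.085)&(C.sum(1)>300)
print(k.sum(),np.median(L[k,2]),cv2.minAreaRect(L[k,:2].astype(np.float32)))
```

```text
t 9.30 pos [ 0.59   -0.1123  0.1612] phi 93.13 xaxis [ 0.003 -0.001 -1.   ] F [ 0.4 -0.4 -0. ] open 0.741 j [ 0.3   0.48 -0.28  1.7   0.16  0.98  1.58]
per-row twist [ 1.21 -0.    0.01]  world d/row mm [-10.   19.8   0.6]
 slide [-0.6  8.9 20.3]
 slide [-0.6  9.3 20.1]
 slide [-0.6  9.8 19.9]
 slide [-0.6 10.2 19.7]
 slide [-0.6 10.6 19.5]
 slide [-0.6 11.  19.3]
 slide [-0.6 11.4 19. ]
 slide [-0.6 11.8 18.8]
 slide [-0.6 12.2 18.6]
 slide [-0.6 12.6 18.3]
 slide [-0.6 13.  18. ]
 slide [-0.6 13.3 17.7]
 slide [-0.6 13.7 17.5]
 slide [-0.6 14.1 17.2]
 slide [-0.6 14.4 16.9]
7820 0.07314621721674927 ((0.0055472515523433685, -0.09993083029985428), (0.10492212325334549, 0.08983061462640762), 0.016149071976542473)
```

View pics/w4.png

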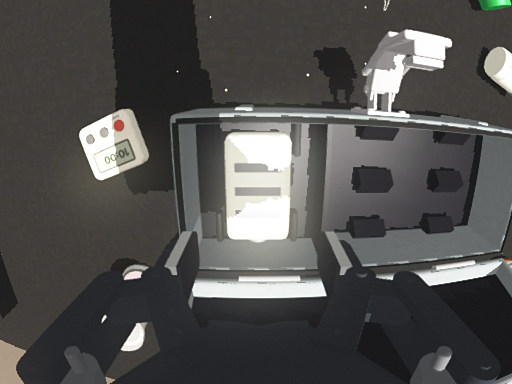

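Request:
step_arm(twist=[[0,0,0],[2,0,0],[2,0,0],[2,0,0],[2,0,0],[2,0,0],[2,0,0],[2,0,0],[2,0,0],[2,0,0]], slide=[[-20,5,10],[-15,14,30],[-5,15,30],[0,16,30],[0,17,30],[0,17,29],[0,18,28],[10,19,28],[15,20,27],[15,15,20]], fingers=[0,0,0,0,0,0,0,0,0,0])

```text
t: 10.35
tcp_pos: [0.4575, 0.168, 0.17]
orientation: [-0.43, 0.559, 0.42, 0.571]
contact_force: [1.1, -0.1, 0.3]
opening: 1.0
```

Run:
```python
from h import *
plan((.440,.185,.10),75,5)
p,d,c,W=snap('wrist','w5')
Q=W.reshape(-1,3);C=p.reshape(-1,3).astype(int)
k=(Q[:,2]>.012)&(Q[:,2]<.06)&(np.hypot(Q[:,0]-.44,Q[:,1]-.185)<.06)&(C.sum(1)>150)
print(k.sum(),np.percentile(Q[k,2],98),cv2.minAreaRect(Q[k,:2].astype(np.float32)))
```

```text
t 10.35 pos [0.4575 0.168  0.17  ] phi 73.92 xaxis [ 0.022 -0.001 -1.   ] F [ 1.1 -0.1  0.3] open 1.000 j [-0.18  0.3  -0.35  1.97  0.15  0.88  0.67]
per-row twist [-0.22  0.06  0.25]  world d/row mm [ -3.5   3.4 -14. ]
 slide [13.9  4.6  2.2]
 slide [13.9  4.5  2.3]
 slide [14.   4.5  2.3]
 slide [14.   4.4  2.3]
 slide [14.   4.3  2.3]
2670 0.04606994405461731 ((0.43881869316101074, 0.18280154466629028), (0.05861431732773781, 0.04514313489198685), 75.14192962646484)
```

View pics/w5.png

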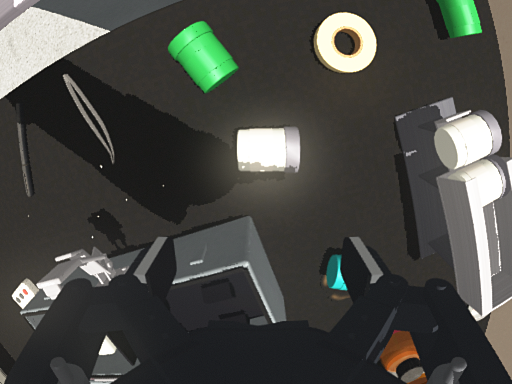

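Request:
step_arm(twist=[[-1,0.3,1.2],[0,0,0],[0,0,0],[0,0,0],[0,0,0],[0,0,0],[0,0,0],[0,0,0],[0,0,0],[0,0,0]], slide=[[10,11,5],[20,11,5],[25,0,0],[25,0,0],[20,0,0],[20,0,0],[0,0,0],[0,0,0],[0,0,0],[0,0,0]], fingers=[0,0,0,0,0,0,0,0,0,0])

```text
t: 11.4
tcp_pos: [0.4352, 0.1886, 0.0449]
orientation: [-0.431, 0.56, 0.435, 0.558]
contact_force: [0.5, -0.2, 0.3]
opening: 1.005
```

Run:
```python
from h import *
plan((.4395,.184,.007),75,1)
```

```text
t 11.40 pos [0.4352 0.1886 0.0449] phi 75.50 xaxis [-0.006  0.002 -1.   ] F [ 0.5 -0.2  0.3] open 1.005 j [-0.27  0.48 -0.32  2.1   0.25  0.6   0.55]
per-row twist [ 0.5   0.01 -0.37]  world d/row mm [  4.3  -4.6 -37.9]
 slide [37.9 -5.6 -3.4]
```

Request:
step_arm(twist=[[0.4,0,-0.3],[0,0,0],[0,0,0],[0,0,0],[0,0,0],[0,0,0],[0,0,0],[0,0,0],[0,0,0],[0,0,0]], slide=[[5,-5,-3],[0,0,0],[10,0,0],[10,0,0],[8,0,0],[3,0,0],[0,0,0],[0,0,0],[0,0,0],[0,0,0]], fingers=[0,0,0,0,0,0,0.3,0.6,0.6,0.6])

```text
t: 12.4
tcp_pos: [0.4405, 0.1846, 0.007]
orientation: [-0.431, 0.56, 0.431, 0.561]
contact_force: [1.0, -0.4, -0.0]
opening: 0.674
```

Request:
step_arm(twist=[[0,0,0],[0,0,0],[0,0,0],[0,0,0],[0,0,0],[0,0,0],[0,0,0],[0,0,0],[0,0,0],[0,0,0]], slide=[[0,0,0],[0,0,0],[0,0,0],[0,0,0],[-5,0,0],[-20,0,0],[-30,0,0],[-40,0,0],[-40,0,0],[-20,0,0]], fingers=[0.6,0.6,0.6,0.6,0.6,0.6,0.6,0.6,0.6,0.6])

```text
t: 13.4
tcp_pos: [0.4377, 0.1835, 0.1664]
orientation: [-0.43, 0.562, 0.432, 0.559]
contact_force: [0.3, 0.6, -1.1]
opening: 0.675
```

Run:
```python
from h import *
t=c2w(.026,.1)
plan((t[0],t[1],.17),93.25,10)
p,d,c,W=snap('wrist','w6')
```

```text
t 13.40 pos [0.4377 0.1835 0.1664] phi 75.14 xaxis [-0.005 -0.001 -1.   ] F [ 0.3  0.6 -1.1] open 0.675 j [-0.2   0.3  -0.38  1.98  0.14  0.89  0.66]
per-row twist [-1.81 -0.01 -0.03]  world d/row mm [16.7 -9.5  0.4]
 slide [ -0.4 -18.6  -4.9]
 slide [ -0.4 -18.4  -5.5]
 slide [ -0.4 -18.2  -6.1]
 slide [ -0.4 -18.   -6.6]
 slide [ -0.4 -17.8  -7.2]
 slide [ -0.4 -17.6  -7.8]
 slide [ -0.4 -17.3  -8.3]
 slide [ -0.4 -17.   -8.8]
 slide [ -0.4 -16.8  -9.4]
 slide [ -0.4 -16.4  -9.9]
```

View pics/w6.png

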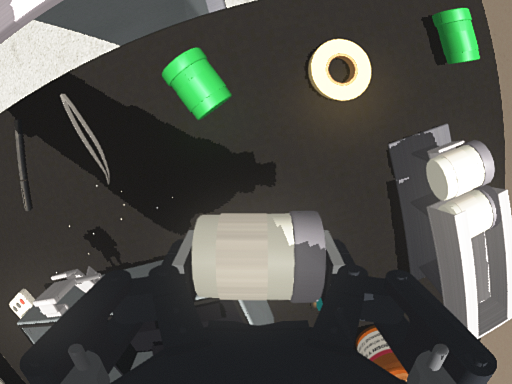

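Run:
```python
from h import *
t=c2w(-.026,.1)
plan((t[0],t[1],.16),93.25,6)
```

```text
t 13.45 pos [0.4388 0.1841 0.1686] phi 75.14 xaxis [-0.002  0.    -1.   ] F [2.7 0.7 1.1] open 0.674 j [-0.2   0.3  -0.38  1.98  0.14  0.89  0.66]
per-row twist [-3.02 -0.   -0.02]  world d/row mm [ 19.  -16.4  -1.4]
 slide [  1.4 -22.6 -11. ]
 slide [  1.4 -21.9 -12.2]
 slide [  1.4 -21.3 -13.3]
 slide [  1.4 -20.5 -14.4]
 slide [  1.4 -19.8 -15.5]
 slide [  1.4 -18.9 -16.5]
```

Request:
step_arm(twist=[[-3,0,0],[-3,0,0],[-3,0,0],[-3,0,0],[-3,0,0],[-2,0,0],[0,0,0],[0,0,0],[0,0,0],[0,0,0]], slide=[[0,-23,-11],[0,-22,-12],[0,-21,-13],[0,-20,-14],[0,-20,-15],[0,-13,-12],[0,0,0],[0,0,0],[0,0,0],[0,0,0]], fingers=[0.6,0.6,0.6,0.6,0.6,0.6,0.6,0.6,0.6,0.6])

```text
t: 14.45
tcp_pos: [0.5486, 0.0904, 0.1719]
orientation: [-0.513, 0.486, 0.513, 0.487]
contact_force: [0.5, 0.0, -1.6]
opening: 0.678
```

Run:
```python
from h import *
t=c2w(-.026,.1)
plan((t[0],t[1],.045),93.25,1)
```

```text
t 14.45 pos [0.5486 0.0904 0.1719] phi 92.99 xaxis [ 0.001  0.002 -1.   ] F [ 0.5  0.  -1.6] open 0.678 j [ 0.03  0.41 -0.38  1.79  0.18  0.97  1.19]
per-row twist [-0.26  0.1   0.05]  world d/row mm [   4.1   -4.7 -126.9]
 slide [126.9  -3.7  -5.1]
```

Request:
step_arm(twist=[[0,0,0],[0,0,0],[0,0,0],[0,0,0],[0,0,0],[0,0,0],[0,0,0],[0,0,0],[0,0,0],[0,0,0]], slide=[[0,-3,-4],[0,0,0],[15,0,0],[20,0,0],[20,0,0],[20,0,0],[10,0,0],[5,0,0],[0,0,0],[0,0,0]], fingers=[0.6,0.6,0.6,0.6,0.6,0.6,0.6,0.6,0.6,0.6])

```text
t: 15.45
tcp_pos: [0.5528, 0.0897, 0.0816]
orientation: [0.514, -0.484, -0.513, -0.488]
contact_force: [-0.9, 0.8, 0.2]
opening: 0.674
```

Run:
```python
from h import *
t=c2w(-.026,.1)
plan((t[0],t[1],.045),93.25,1)
snap('wrist','w7')
```

```text
t 15.45 pos [0.5528 0.0897 0.0816] phi 93.18 xaxis [ 0.005  0.003 -1.   ] F [-0.9  0.8  0.2] open 0.674 j [-0.    0.53 -0.35  1.88  0.25  0.77  1.14]
per-row twist [-0.07  0.17  0.31]  world d/row mm [ -0.1  -4.1 -36.6]
 slide [36.6  0.5 -4.2]
```

View pics/w7.png

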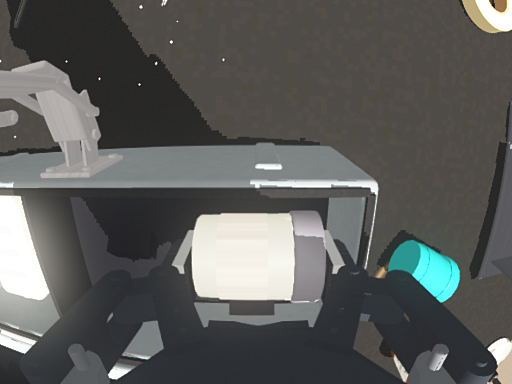

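Request:
step_arm(twist=[[0,0,0],[0,0,0],[0,0,0],[0,0,0],[0,0,0],[0,0,0],[0,0,0],[0,0,0],[0,0,0],[0,0,0]], slide=[[0,0,-2],[0,0,-2],[0,0,0],[10,0,0],[10,0,0],[10,0,0],[4,0,0],[2,0,0],[0,0,0],[0,0,0]], fingers=[0.6,0.6,0.6,0.6,0.6,0.6,0.6,0.6,0.6,0.6])

```text
t: 16.5
tcp_pos: [0.5559, 0.0858, 0.0518]
orientation: [0.517, -0.482, -0.511, -0.49]
contact_force: [-1.7, -1.3, 1.9]
opening: 0.673
```

Run:
```python
from h import *
t=c2w(-.026,.1)
plan((t[0],t[1],.045),93.25,1)
```

```text
t 16.50 pos [0.5559 0.0858 0.0518] phi 93.22 xaxis [ 0.014  0.002 -1.   ] F [-1.7 -1.3  1.9] open 0.673 j [-0.01  0.57 -0.33  1.9   0.28  0.7   1.12]
per-row twist [-0.03  0.08  0.84]  world d/row mm [-3.3 -0.1 -6.8]
 slide [6.7 3.4 0.1]
```

Request:
step_arm(twist=[[0,0,0.8],[0,0,0],[0,0,0],[0,0,0],[0,0,0],[0,0,0],[0,0,0],[0,0,0],[0,0,0],[0,0,0]], slide=[[0,3,0],[0,0,0],[3,0,0],[2,0,0],[0,0,0],[0,0,0],[0,0,0],[0,0,0],[0,0,0],[0,0,0]], fingers=[0.6,0.6,0.6,0.6,0.6,0.6,0.6,0.6,0.6,0.6])

```text
t: 17.5
tcp_pos: [0.5536, 0.0855, 0.0515]
orientation: [0.514, -0.485, -0.514, -0.486]
contact_force: [-2.4, -1.8, 11.6]
opening: 0.674
```

Run:
```python
from h import *
t=c2w(-.026,.1)
plan((t[0],t[1],.045),93.25,1)
```

```text
t 17.50 pos [0.5536 0.0855 0.0515] phi 93.25 xaxis [ 0.001 -0.    -1.   ] F [-2.4 -1.8 11.6] open 0.674 j [-0.01  0.57 -0.33  1.9   0.27  0.72  1.13]
per-row twist [ 0.   -0.03  0.07]  world d/row mm [-1.   0.2 -6.5]
 slide [6.5 0.9 0.2]
```

Run:
```python
from h import *
for n in('wrist','scene','side'):
    p,d,c,W=snap(n,n+'8')
    L=w2c(W.reshape(-1,3));C=p.reshape(-1,3).astype(int)
    k=(abs(L[:,0])<.06)&(L[:,1]<.14)&(L[:,1]>.06)&(L[:,2]>.05)&(L[:,2]<.1)&(C.sum(1)>330)&(np.ptp(C,axis=1)<40)
    print(n,k.sum())
    if k.sum()>20: print(np.percentile(L[k],[2,50,98],axis=0).round(4))
p,d,z=load('scene8.npz');crop(p,190,310,110,230,5,'pics/scene8c.png')
```

```text
wrist 10639
[[-0.0463  0.0658  0.0741]
 [-0.0359  0.099   0.0866]
 [-0.0135  0.1312  0.0914]]
scene 113
[[-0.0464  0.0715  0.0685]
 [-0.0393  0.0951  0.0833]
 [-0.0259  0.1254  0.0897]]
side 121
[[-0.0434  0.0684  0.0655]
 [-0.0346  0.0955  0.086 ]
 [-0.0215  0.1197  0.0938]]
```

View pics/wrist8.png

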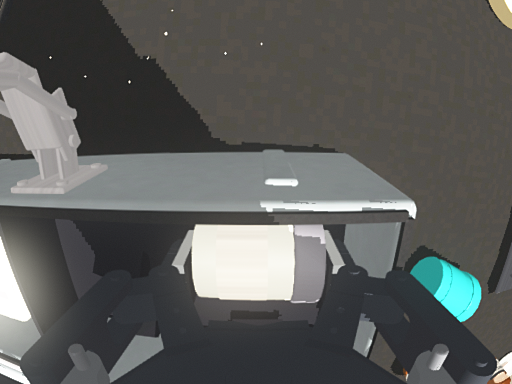

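View pics/scene8c.png

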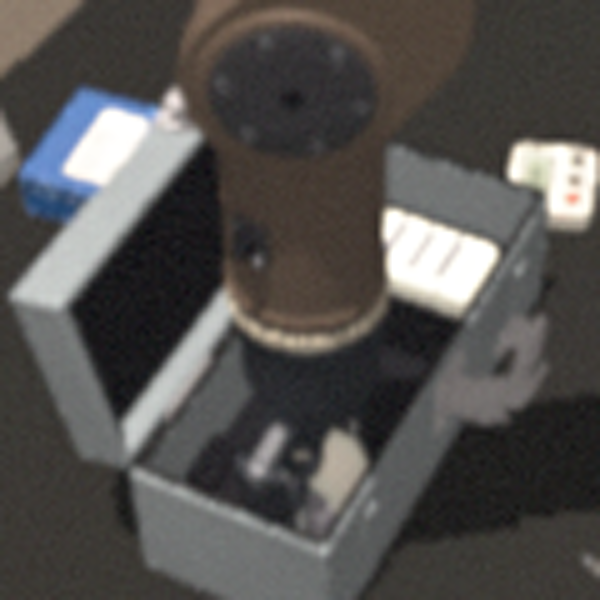

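```bash
cat >> h.py <<'E'
def circfit(L,r=.023):
    from scipy.optimize import least_squares
    f=lambda q:np.hypot(L[:,0]-q[0],L[:,2]-q[1])-r
    return least_squares(f,[np.median(L[:,0])+.005,np.percentile(L[:,2],95)-r],loss='soft_l1',f_scale=.001).x
E
python3 - <<'E'
from h import *
for n in('wrist','scene','side'):
    p,d,z=load(n+'8.npz');L=w2c(cloud(n,d,z).reshape(-1,3));C=p.reshape(-1,3).astype(int)
    k=(abs(L[:,0])<.06)&(L[:,1]<.112)&(L[:,1]>.08)&(L[:,2]>.05)&(L[:,2]<.1)&(C.sum(1)>330)&(np.ptp(C,axis=1)<40)
    print(n,k.sum(),circfit(L[k]))
p,d,z=load('wrist0.npz');L=w2c(cloud('wrist',d,z).reshape(-1,3))
for y0 in (.085,.1,.115,0,.012,.025):
    k=(abs(L[:,1]-y0)<.003)&(abs(L[:,0])<.06);Q=L[k];print(y0,[ (int(x*1000),round(float(np.median(Q[abs(Q[:,0]-x)<.002,2]))*1,3) if 0 else round(1000*float(np.median(Q[abs(Q[:,0]-x)<.002,2])),0)) for x in np.arange(-.056,.06,.004) if (abs(Q[:,0]-x)<.002).any()])
E
```

```text
wrist 5509 [-0.0256261   0.06602507]
scene 75 [-0.02381533  0.06534804]
side 72 [-0.02387124  0.06750811]
0.085 [(-56, 68.0), (-52, 52.0), (-48, 50.0), (-44, 45.0), (-40, 34.0), (-36, 34.0), (-32, 34.0), (-28, 34.0), (-24, 34.0), (-20, 34.0), (-16, 34.0), (-12, 43.0), (-8, 47.0), (-4, 50.0), (0, 53.0), (3, 49.0), (7, 45.0), (11, 34.0), (15, 34.0), (19, 34.0), (23, 34.0), (27, 34.0), (31, 34.0), (35, 34.0), (39, 42.0), (43, 47.0), (47, 51.0), (51, 52.0), (55, 62.0)]
0.1 [(-56, 64.0), (-52, 53.0), (-48, 49.0), (-44, 44.0), (-40, 34.0), (-36, 34.0), (-32, 34.0), (-28, 34.0), (-24, 34.0), (-20, 34.0), (-16, 34.0), (-12, 43.0), (-8, 46.0), (-4, 50.0), (0, 53.0), (3, 49.0), (7, 46.0), (11, 35.0), (15, 34.0), (19, 34.0), (23, 34.0), (27, 34.0), (31, 34.0), (35, 34.0), (39, 41.0), (43, 47.0), (47, 51.0), (51, 53.0), (55, 73.0)]
0.115 [(-56, 64.0), (-52, 53.0), (-48, 49.0), (-44, 43.0), (-40, 34.0), (-36, 34.0), (-32, 34.0), (-28, 33.0), (-24, 34.0), (-20, 34.0), (-16, 34.0), (-12, 34.0), (-8, 46.0), (-4, 50.0), (0, 53.0), (3, 50.0), (7, 44.0), (11, 34.0), (15, 34.0), (19, 34.0), (23, 34.0), 
[... 513 characters left out ...]
5.0), (-40, 35.0), (-36, 34.0), (-32, 34.0), (-28, 301.0), (-24, 300.0), (-20, 315.0), (-16, 297.0), (-12, 296.0), (-8, 48.0), (-4, 265.0), (0, 308.0), (3, 311.0), (7, 46.0), (11, 41.0), (15, 34.0), (19, 34.0), (23, 33.0), (27, 34.0), (31, 34.0), (35, 33.0), (39, 43.0), (43, 47.0), (47, 50.0), (51, 53.0), (55, 78.0)]
0.025 [(-56, 63.0), (-52, 52.0), (-48, 48.0), (-44, 44.0), (-40, 34.0), (-36, 34.0), (-32, 302.0), (-28, 316.0), (-24, 320.0), (-20, 320.0), (-16, 332.0), (-12, 296.0), (-8, 286.0), (-4, 280.0), (0, 294.0), (3, 308.0), (7, 314.0), (11, 318.0), (15, 320.0), (19, 320.0), (23, 319.0), (27, 34.0), (31, 34.0), (35, 34.0), (39, 43.0), (43, 46.0), (47, 330.0), (51, 330.0), (55, 329.0)]
```

Run:
```python
from h import *
s,M=st();print(s['ft_torque'],w2c(s['tcp_pos']))
p,d,z=load('wrist8.npz');crop(p,150,430,140,340,2.8,'pics/w8c.png')
L=w2c(cloud('wrist',d,z))
# finger geometry right: print z at columns
for v in (240,260,280,300): print(v,[(u,(L[v,u]*1000).round(0).astype(int).tolist() if np.isfinite(L[v,u,0]) else None) for u in range(330,430,12)])
p,d,z=load('side8.npz');crop(p,190,340,120,260,4,'pics/side8c.png')
```

```text
t 17.65 pos [0.5536 0.0855 0.0515] phi 93.25 xaxis [ 0.001 -0.    -1.   ] F [-1.9 -2.9 11.3] open 0.674 j [-0.01  0.57 -0.33  1.9   0.27  0.72  1.13]
[0.14075048 0.40620897 0.08561875] [-0.02504994  0.09973828  0.05149018]
240 [(330, [-36, 133, 71]), (342, [-16, 151, 33]), (354, [-26, 152, 52]), (366, [-35, 152, 69]), (378, [-42, 152, 84]), (390, [-47, 152, 94]), (402, [-51, 154, 101]), (414, [5, 226, 0]), (426, [5, 237, 1])]
260 [(330, [-37, 128, 90]), (342, [-37, 134, 90]), (354, [-16, 152, 57]), (366, [-25, 152, 73]), (378, [-33, 152, 87]), (390, [-40, 152, 98]), (402, [-42, 156, 102]), (414, [24, 230, 0]), (426, [18, 235, 12])]
280 [(330, [-29, 129, 94]), (342, [-38, 130, 106]), (354, [-38, 134, 107]), (366, [-38, 139, 107]), (378, [-33, 147, 101]), (390, [-38, 148, 108]), (402, [-38, 153, 110]), (414, [-38, 158, 111]), (426, [26, 229, 27])]
300 [(330, [-42, 121, 123]), (342, [-43, 124, 124]), (354, [-42, 128, 124]), (366, [-30, 140, 109]), (378, [-29, 145, 110]), (390, [-30, 149, 112]), (402, [-36, 149, 119]), (414, [-38, 153, 122]), (426, [-37, 158, 122])]
```

View pics/w8c.png

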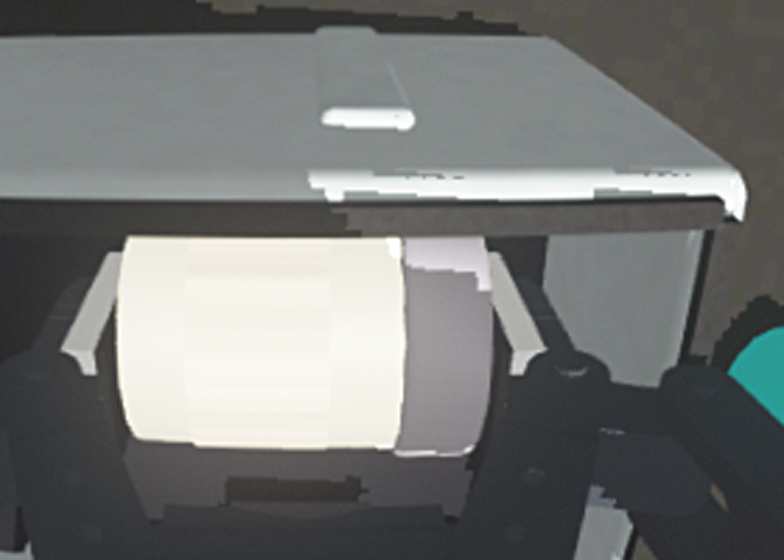

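View pics/side8c.png

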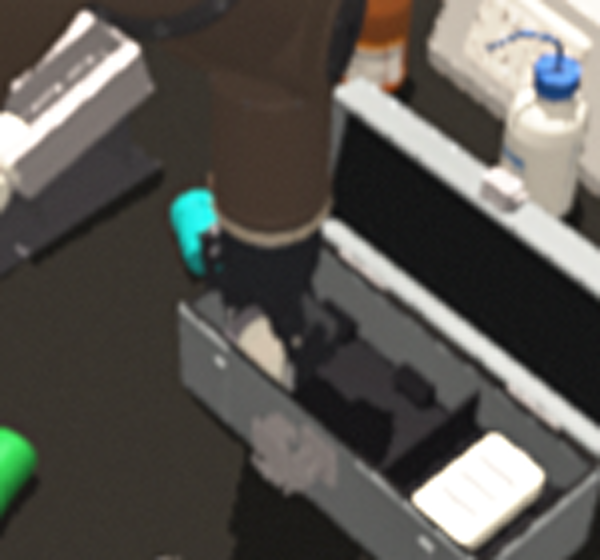

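Request:
step_arm(twist=[[0,0,0],[0,0,0],[0,0,0],[0,0,0],[0,0,0],[0,0,0],[0,0,0],[0,0,0],[0,0,0],[0,0,0]], slide=[[-1.5,1,0],[0,0,0],[0,0,0],[0,0,0],[0,0,0],[0,0,0],[0,0,0],[-10,0,0],[-25,0,0],[-35,0,0]], fingers=[0.6,0.6,0.28,0.22,0.22,0.22,0.22,0.22,0.22,0.22])

```text
t: 18.65
tcp_pos: [0.5482, 0.0842, 0.119]
orientation: [-0.512, 0.489, 0.517, 0.482]
contact_force: [0.4, -0.5, 0.2]
opening: 0.782
```

Run:
```python
from h import *
plan((.459,.375,.20),95,10)
for n in('wrist',):
    p,d,c,W=snap(n,n+'9');L=w2c(W.reshape(-1,3));C=p.reshape(-1,3).astype(int)
    k=(abs(L[:,0])<.06)&(L[:,1]<.112)&(L[:,1]>.08)&(L[:,2]>.05)&(L[:,2]<.1)&(C.sum(1)>330)&(np.ptp(C,axis=1)<40)
    print(n,k.sum(),circfit(L[k]))
    k=(L[:,0]<-.01)&(L[:,0]>-.05)&(L[:,1]<.15)&(L[:,1]>.05)&(L[:,2]>.062)&(L[:,2]<.1)&(C.sum(1)>200)
    print(cv2.minAreaRect(L[k,:2].astype(np.float32)))
```

```text
t 18.65 pos [0.5482 0.0842 0.119 ] phi 93.27 xaxis [-0.012 -0.003 -1.   ] F [ 0.4 -0.5  0.2] open 0.782 j [ 0.02  0.48 -0.37  1.84  0.22  0.87  1.17]
per-row twist [-0.17 -0.01 -0.07]  world d/row mm [-8.9 29.1  8.1]
 slide [-8.1  7.3 29.5]
 slide [-8.1  7.3 29.5]
 slide [-8.1  7.2 29.6]
 slide [-8.1  7.1 29.6]
 slide [-8.1  7.  29.6]
 slide [-8.1  6.9 29.6]
 slide [-8.1  6.8 29.7]
 slide [-8.1  6.7 29.7]
 slide [-8.1  6.6 29.7]
 slide [-8.1  6.5 29.7]
wrist 3827 [-0.01946896  0.06096346]
((-0.029545195400714874, 0.09826955944299698), (0.039187513291835785, 0.05802285671234131), 0.4285382032394409)
```

View pics/wrist9.png

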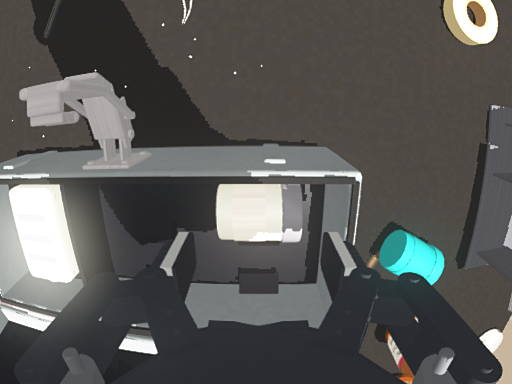

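Request:
step_arm(twist=[[0,0,0],[0,0,0],[0,0,0],[0,0,0],[0,0,0],[0,0,0],[0,0,0],[0,0,0],[0,0,0],[0,0,0]], slide=[[-25,5,10],[-25,8,30],[-20,8,35],[-10,8,35],[0,8,35],[0,8,35],[0,8,35],[0,8,30],[0,5,15],[0,0,0]], fingers=[0,0,0,0,0,0,0,0,0,0])

```text
t: 19.7
tcp_pos: [0.4657, 0.3557, 0.2164]
orientation: [-0.513, 0.482, 0.517, 0.487]
contact_force: [0.4, -0.4, -1.1]
opening: 1.004
```

Run:
```python
from h import *
plan((.459,.375,.20),95,1)
p,d,c,W=snap('wrist','w10')
```

```text
t 19.70 pos [0.4657 0.3557 0.2164] phi 93.46 xaxis [ 0.001  0.008 -1.   ] F [ 0.4 -0.4 -1.1] open 1.004 j [-0.41  0.43 -0.46  1.67  0.2   1.09  0.7 ]
per-row twist [-1.54  0.46  0.08]  world d/row mm [ -6.7  19.3 -16.4]
 slide [16.6  5.6 19.6]
```

View pics/w10.png

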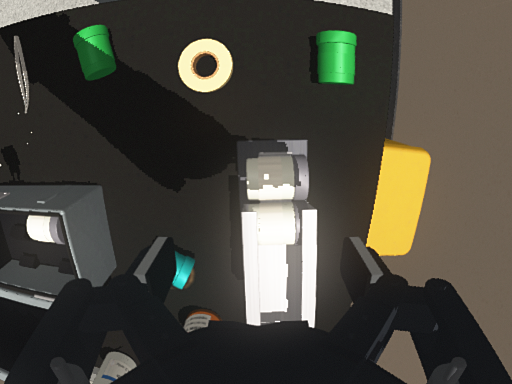

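Run:
```python
from h import *
p,d,z=load('w10.npz');W=cloud('wrist',d,z)
for v in range(150,320,8): print(v,(W[v,275]*1000).round(0),p[v,275], (W[v,285]*1000).round(0))
Q=W.reshape(-1,3);C=p.reshape(-1,3).astype(int)
k=(Q[:,2]>.07)&(Q[:,2]<.105)&(Q[:,0]<.478)&(Q[:,0]>.42)&(Q[:,1]>.33)&(Q[:,1]<.42)
print(k.sum(),cv2.minAreaRect(Q[k,:2].astype(np.float32)),np.percentile(Q[k],[1,99],axis=0))
# lane walls
k=(Q[:,2]>.1)&(Q[:,0]>.5)&(Q[:,0]<.62)&(Q[:,1]>.3)&(Q[:,1]<.45)
print(cv2.minAreaRect(Q[k,:2].astype(np.float32)))
crop(p,210,340,120,330,2.8,'pics/w10c.png')
```

```text
150 [452. 376.   4.] [57 56 58] [451. 388.   5.]
158 [446. 371.  81.] [148 140 128] [446. 381.  81.]
166 [452. 371.  90.] [164 156 142] [451. 380.  90.]
174 [458. 371.  96.] [166 157 143] [458. 380.  95.]
182 [465. 371.  97.] [174 168 152] [465. 381.  97.]
190 [473. 372.  96.] [254 254 250] [473. 381.  95.]
198 [484. 373.  87.] [251 246 236] [485. 383.  85.]
206 [491. 374.  90.] [196 186 172] [491. 384.  90.]
214 [496. 374. 100.] [250 247 237] [495. 383. 100.]
222 [503. 374. 103.] [254 253 249] [501. 383. 105.]
230 [509. 374. 107.] [255 254 253] [509. 384. 106.]
238 [518. 375. 107.] [254 254 251] [517. 384. 107.]
246 [546. 379.  70.] [254 254 253] [545. 390.  71.]
254 [555. 380.  72.] [254 253 253] [555. 391.  72.]
262 [565. 381.  74.] [254 253 252] [564. 392.  74.]
270 [574. 381.  77.] [253 252 251] [574. 393.  75.]
278 [583. 382.  79.] [252 251 250] [583. 393.  79.]
286 [593. 383.  81.] [252 250 249] [593. 394.  81.]
294 [602. 383.  84.] [251 249 248] [602. 395.  84.]
302 [613. 384.  86.] [250 248 247] [613. 396.  85.]
310 [623. 385.  89.] [255 255 254] [624. 397.  87.]
318 [635. 386.  90.] [114 110 108] [635. 398.  90.]
2357 ((0.4618944525718689, 0.3734092712402344), (0.035915978252887726, 0.05838991329073906), 4.344342231750488) [[0.44323855 0.34446734 0.07477928]
 [0.47760675 0.40161759 0.0983427 ]]
((0.5523909330368042, 0.3818502426147461), (0.1110137328505516, 0.06985503435134888), 5.219080448150635)
```

View pics/w10c.png

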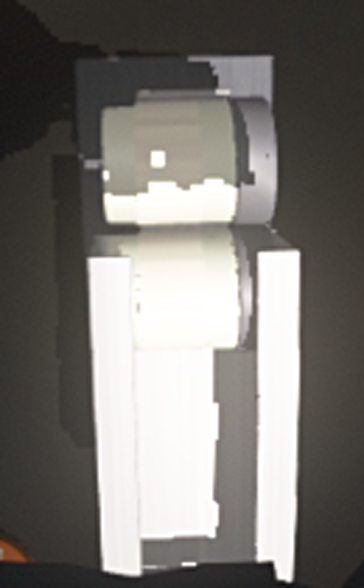

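Request:
step_arm(twist=[[-1.5,0.4,0],[0,0,0],[0,0,0],[0,0,0],[0,0,0],[0,0,0],[0,0,0],[0,0,0],[0,0,0],[0,0,0]], slide=[[5,2,12],[0,0,5],[0,0,0],[20,0,0],[20,0,0],[20,0,0],[10,0,0],[0,0,0],[0,0,0],[0,0,0]], fingers=[0,0,0,0,0,0,0,0,0,0])

```text
t: 20.75
tcp_pos: [0.4688, 0.3661, 0.1404]
orientation: [0.521, -0.48, -0.517, -0.481]
contact_force: [0.7, 0.4, 0.4]
opening: 1.0
```

Run:
```python
from h import *
plan((.463,.374,.067),95,1)
```

```text
t 20.75 pos [0.4688 0.3661 0.1404] phi 94.44 xaxis [ 0.005 -0.002 -1.   ] F [0.7 0.4 0.4] open 1.000 j [-0.45  0.51 -0.44  1.73  0.26  0.95  0.66]
per-row twist [-0.56 -0.14  0.27]  world d/row mm [ -5.8   7.9 -73.4]
 slide [73.4  5.5  8.5]
```

Request:
step_arm(twist=[[-0.5,0,0.2],[0,0,0],[0,0,0],[0,0,0],[0,0,0],[0,0,0],[0,0,0],[0,0,0],[0,0,0],[0,0,0]], slide=[[0,4,6],[0,2,2.5],[0,0,0],[10,0,0],[10,0,0],[15,0,0],[15,0,0],[5,0,0],[0,0,0],[0,0,0]], fingers=[0,0,0,0,0,0,0,0,0,0])

```text
t: 21.75
tcp_pos: [0.462, 0.3753, 0.0825]
orientation: [0.522, -0.477, -0.52, -0.478]
contact_force: [0.5, 0.3, -0.1]
opening: 0.999
```

Run:
```python
from h import *
plan((.463,.374,.067),95,1)
```

```text
t 21.75 pos [0.462  0.3753 0.0825] phi 95.01 xaxis [ 0.003 -0.001 -1.   ] F [ 0.5  0.3 -0.1] open 0.999 j [-0.49  0.58 -0.42  1.78  0.31  0.84  0.61]
per-row twist [ 0.01 -0.08  0.14]  world d/row mm [  1.   -1.3 -15.5]
 slide [15.5 -0.9 -1.4]
```

Request:
step_arm(twist=[[0,0,0],[0,0,0],[0,0,0],[0,0,0],[0,0,0],[0,0,0],[0,0,0],[0,0,0],[0,0,0],[0,0,0]], slide=[[5,-0.5,-1],[8,0,0],[2,0,0],[0,0,0],[0,0,0],[0,0,0],[0,0,0],[0,0,0],[0,0,0],[0,0,0]], fingers=[0,0,0,0,0.3,0.6,0.6,0.6,0.6,0.6])

```text
t: 22.75
tcp_pos: [0.4635, 0.375, 0.068]
orientation: [0.522, -0.476, -0.52, -0.479]
contact_force: [-0.1, 0.7, -1.3]
opening: 0.669
```

Run:
```python
from h import *
plan((.463,.374,.067),95,1)
```

```text
t 22.75 pos [0.4635 0.375  0.068 ] phi 95.00 xaxis [ 0.005  0.001 -1.   ] F [-0.1  0.7 -1.3] open 0.669 j [-0.49  0.6  -0.41  1.79  0.32  0.81  0.6 ]
per-row twist [-0.    0.02  0.28]  world d/row mm [-0.5 -1.  -1. ]
 slide [ 1.   0.6 -0.9]
```

Request:
step_arm(twist=[[0,0,0],[0,0,0],[0,0,0],[0,0,0],[0,0,0],[0,0,0],[0,0,0],[0,0,0],[0,0,0],[0,0,0]], slide=[[-5,0,0],[-15,0,0],[-25,0,0],[-30,0,0],[-30,0,0],[-10,-5,-15],[0,-10,-30],[0,-15,-35],[0,-15,-35],[0,-5,-20]], fingers=[0.6,0.6,0.6,0.6,0.6,0.6,0.6,0.6,0.6,0.6])

```text
t: 23.75
tcp_pos: [0.5246, 0.2473, 0.1992]
orientation: [0.525, -0.47, -0.523, -0.479]
contact_force: [0.5, -0.2, -1.8]
opening: 0.671
```

Run:
```python
from h import *
t=c2w(.026,.1);print(t)
plan((t[0],t[1],.16),93.25,7)
snap('wrist','w11')
```

```text
[0.60458112 0.08861474 0.        ]
t 23.75 pos [0.5246 0.2473 0.1992] phi 95.63 xaxis [ 0.01   0.008 -1.   ] F [ 0.5 -0.2 -1.8] open 0.671 j [-0.21  0.43 -0.44  1.71  0.21  1.04  0.95]
per-row twist [0.34 0.06 0.09]  world d/row mm [ 11.4 -22.7  -5.6]
 slide [  5.5  -9.1 -23.7]
 slide [  5.5  -9.2 -23.7]
 slide [  5.5  -9.4 -23.6]
 slide [  5.6  -9.5 -23.5]
 slide [  5.6  -9.7 -23.5]
 slide [  5.6  -9.8 -23.4]
 slide [  5.6 -10.  -23.4]
```

View pics/w11.png

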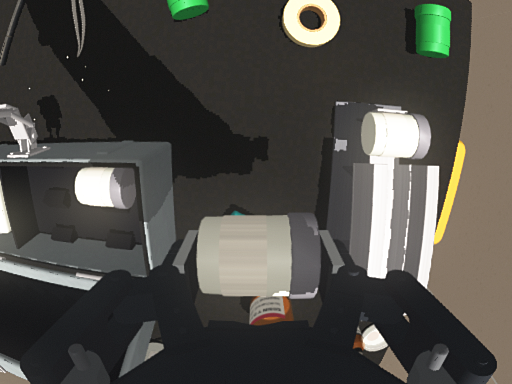

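Request:
step_arm(twist=[[0.4,0,0],[0.4,0,0],[0.4,0,0],[0.4,0,0],[0.4,0,0],[0.4,0,0],[0,0,0],[0,0,0],[0,0,0],[0,0,0]], slide=[[0,-9,-23],[0,-9,-24],[0,-9,-24],[5,-10,-24],[5,-10,-24],[5,-10,-20],[0,-5,-8],[0,0,0],[0,0,0],[0,0,0]], fingers=[0.6,0.6,0.6,0.6,0.6,0.6,0.6,0.6,0.6,0.6])

```text
t: 24.8
tcp_pos: [0.6012, 0.1013, 0.1952]
orientation: [0.515, -0.478, -0.512, -0.494]
contact_force: [-0.7, -0.1, -0.6]
opening: 0.672
```

Run:
```python
from h import *
t=c2w(.026,.1)
plan((t[0],t[1],.053),93.25,1)
```

```text
t 24.80 pos [0.6012 0.1013 0.1952] phi 93.14 xaxis [ 0.019  0.012 -1.   ] F [-0.7 -0.1 -0.6] open 0.672 j [ 0.02  0.46 -0.39  1.65  0.19  1.04  1.2 ]
per-row twist [-0.12  0.64  1.12]  world d/row mm [   3.4  -12.7 -142.2]
 slide [ 1.42e+02  1.00e-01 -1.44e+01]
```

Request:
step_arm(twist=[[0,0.6,1.1],[0,0,0],[0,0,0],[0,0,0],[0,0,0],[0,0,0],[0,0,0],[0,0,0],[0,0,0],[0,0,0]], slide=[[0,-1,-7],[0,-1,-6],[0,0,0],[20,0,0],[25,0,0],[25,0,0],[20,0,0],[10,0,0],[0,0,0],[0,0,0]], fingers=[0.6,0.6,0.6,0.6,0.6,0.6,0.6,0.6,0.6,0.6])

```text
t: 25.8
tcp_pos: [0.6046, 0.0918, 0.0943]
orientation: [0.515, -0.484, -0.515, -0.486]
contact_force: [0.0, 0.1, -1.0]
opening: 0.67
```

Run:
```python
from h import *
t=c2w(.026,.1)
plan((t[0],t[1],.053),93.25,1)
```

```text
t 25.80 pos [0.6046 0.0918 0.0943] phi 93.43 xaxis [ 0.002  0.002 -1.   ] F [ 0.   0.1 -1. ] open 0.670 j [ 0.01  0.58 -0.36  1.73  0.25  0.87  1.17]
per-row twist [0.18 0.11 0.13]  world d/row mm [ -0.   -3.2 -41.3]
 slide [41.3  0.3 -3.3]
```

Request:
step_arm(twist=[[0,0,0],[0,0,0],[0,0,0],[0,0,0],[0,0,0],[0,0,0],[0,0,0],[0,0,0],[0,0,0],[0,0,0]], slide=[[0,0,-2],[0,0,-1],[0,0,0],[10,0,0],[10,0,0],[10,0,0],[5,0,0],[3,0,0],[2,0,0],[0,0,0]], fingers=[0.6,0.6,0.6,0.6,0.6,0.6,0.6,0.6,0.6,0.6])

```text
t: 26.8
tcp_pos: [0.6072, 0.0893, 0.0593]
orientation: [0.517, -0.482, -0.513, -0.488]
contact_force: [0.3, 0.4, -1.0]
opening: 0.674
```

Run:
```python
from h import *
t=c2w(.026,.1)
plan((t[0],t[1],.053),93.25,1)
p,d,c,W=snap('wrist','w12');L=w2c(W.reshape(-1,3));C=p.reshape(-1,3).astype(int)
k=(abs(L[:,0]-.026)<.03)&(L[:,1]<.112)&(L[:,1]>.08)&(L[:,2]>.06)&(L[:,2]<.1)&(C.sum(1)>330)&(np.ptp(C,axis=1)<40)
print(k.sum(),circfit(L[k]))
```

```text
t 26.80 pos [0.6072 0.0893 0.0593] phi 93.40 xaxis [ 0.009  0.001 -1.   ] F [ 0.3  0.4 -1. ] open 0.674 j [ 0.    0.62 -0.34  1.76  0.28  0.8   1.15]
per-row twist [0.15 0.05 0.53]  world d/row mm [-2.6 -0.7 -6.3]
 slide [ 6.3  2.7 -0.5]
5486 [0.03315629 0.06554944]
```

View pics/w12.png

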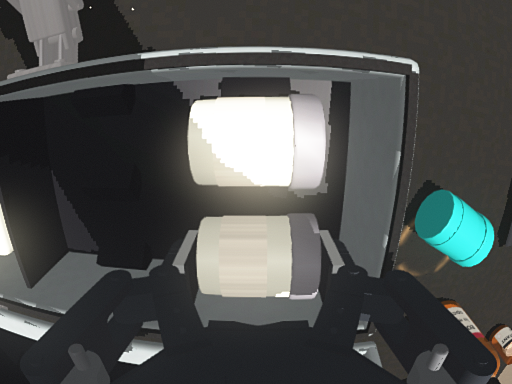

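Request:
step_arm(twist=[[0,0,0.5],[0,0,0],[0,0,0],[0,0,0],[0,0,0],[0,0,0],[0,0,0],[0,0,0],[0,0,0],[0,0,0]], slide=[[0,3.5,0],[0,0,0],[3,0,0],[2,0,0],[0,0,0],[0,0,0],[0,0,0],[0,0,0],[0,0,0],[0,0,0]], fingers=[0.6,0.6,0.6,0.6,0.6,0.6,0.6,0.6,0.6,0.6])

```text
t: 27.85
tcp_pos: [0.6032, 0.0893, 0.0551]
orientation: [-0.514, 0.485, 0.515, 0.485]
contact_force: [-1.2, -0.8, 7.2]
opening: 0.674
```

Run:
```python
from h import *
t=c2w(.026,.1)
plan((t[0],t[1],.053),93.25,1)
```

```text
t 27.85 pos [0.6032 0.0893 0.0551] phi 93.40 xaxis [-0.001  0.    -1.   ] F [-1.2 -0.8  7.2] open 0.674 j [-0.    0.63 -0.34  1.76  0.28  0.8   1.15]
per-row twist [ 0.15  0.01 -0.05]  world d/row mm [ 1.4 -0.6 -2.1]
 slide [ 2.1 -1.3 -0.7]
```

Request:
step_arm(twist=[[0,0,0],[0,0,0],[0,0,0],[0,0,0],[0,0,0],[0,0,0],[0,0,0],[0,0,0],[0,0,0],[0,0,0]], slide=[[0,-1,0],[0,0,0],[0,0,0],[0,0,0],[0,0,0],[-5,0,0],[-20,0,0],[-30,0,0],[-30,0,0],[-25,0,0]], fingers=[0.3,0.25,0.25,0.25,0.25,0.25,0.25,0.25,0.25,0.25])

```text
t: 28.85
tcp_pos: [0.6014, 0.0886, 0.1641]
orientation: [-0.512, 0.488, 0.517, 0.482]
contact_force: [0.2, 0.7, 0.4]
opening: 0.747
```

Run:
```python
from h import *
plan((.463,.374,.18),95,10)
p,d,c,W=snap('wrist','w13');L=w2c(W.reshape(-1,3));C=p.reshape(-1,3).astype(int)
for x0 in(-.026,.026):
    k=(abs(L[:,0]-x0)<.026)&(L[:,1]<.112)&(L[:,1]>.08)&(L[:,2]>.06)&(L[:,2]<.1)&(C.sum(1)>330)&(np.ptp(C,axis=1)<40)
    print(k.sum(),circfit(L[k]),np.percentile(L[k],[1,99],axis=0).round(4).tolist())
```

```text
t 28.85 pos [0.6014 0.0886 0.1641] phi 93.44 xaxis [-0.011 -0.001 -1.   ] F [0.2 0.7 0.4] open 0.747 j [ 0.03  0.51 -0.38  1.66  0.21  1.02  1.21]
per-row twist [-0.16 -0.   -0.06]  world d/row mm [-13.8  28.5   1.6]
 slide [-1.5 12.1 29.3]
 slide [-1.5 12.  29.3]
 slide [-1.5 12.  29.4]
 slide [-1.5 11.9 29.4]
 slide [-1.5 11.8 29.4]
 slide [-1.5 11.7 29.5]
 slide [-1.5 11.6 29.5]
 slide [-1.6 11.6 29.5]
 slide [-1.6 11.5 29.6]
 slide [-1.6 11.4 29.6]
2082 [-0.02650377  0.05841061] [[-0.0475, 0.0805, 0.0637], [-0.0074, 0.1118, 0.0829]]
1872 [0.02563979 0.05837732] [[0.0038, 0.0805, 0.0618], [0.0424, 0.1117, 0.0824]]
```

View pics/w13.png

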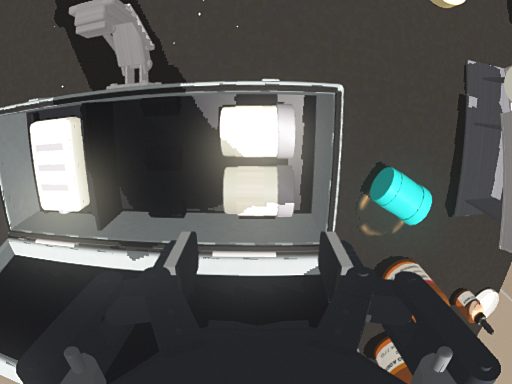

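Request:
step_arm(twist=[[0,0,-0.5],[0,0,0],[0,0,0],[0,0,0],[0,0,0],[0,0,0],[0,0,0],[-0.5,0,0],[-0.5,0,0],[-0.5,0,0]], slide=[[-20,5,15],[-15,11,30],[-5,12,35],[0,12,35],[0,12,35],[0,12,35],[0,12,35],[5,12,30],[5,12,20],[0,5,10]], fingers=[0,0,0,0,0,0,0,0,0,0])

```text
t: 29.9
tcp_pos: [0.4811, 0.3703, 0.2048]
orientation: [0.522, -0.476, -0.517, -0.484]
contact_force: [0.3, -0.3, 0.6]
opening: 1.0
```

Run:
```python
from h import *
plan((.463,.374,.1),95,1)
p,d,c,W=snap('wrist','w14')
Q=W.reshape(-1,3)
k=(Q[:,2]>.07)&(Q[:,2]<.105)&(Q[:,0]<.478)&(Q[:,0]>.42)&(Q[:,1]>.33)&(Q[:,1]<.42)
print(k.sum(),cv2.minAreaRect(Q[k,:2].astype(np.float32)),np.percentile(Q[k],[1,99],axis=0))
for v in range(130,260,8): print(v,(W[v,270]*1000).round(0))
```

```text
t 29.90 pos [0.4811 0.3703 0.2048] phi 94.54 xaxis [ 0.014  0.003 -1.   ] F [ 0.3 -0.3  0.6] open 1.000 j [-0.43  0.46 -0.45  1.64  0.23  1.08  0.7 ]
per-row twist [-0.46  0.1   0.79]  world d/row mm [ -18.1    3.7 -104.8]
 slide [104.6  19.2   5. ]
2553 ((0.46219006180763245, 0.3736706078052521), (0.03522903099656105, 0.05784575641155243), 5.417584419250488) [[0.44333227 0.34545005 0.07567832]
 [0.47751969 0.40166149 0.09833671]]
130 [444. 381.   4.]
138 [444. 378.  67.]
146 [449. 378.  87.]
154 [455. 378.  93.]
162 [461. 378.  96.]
170 [468. 379.  97.]
178 [476. 380.  94.]
186 [495. 383.  59.]
194 [503. 384.  59.]
202 [511. 384.  62.]
210 [519. 385.  64.]
218 [527. 386.  65.]
226 [535. 386.  68.]
234 [543. 387.  71.]
242 [552. 388.  72.]
250 [561. 389.  73.]
258 [569. 389.  76.]
```

View pics/w14.png

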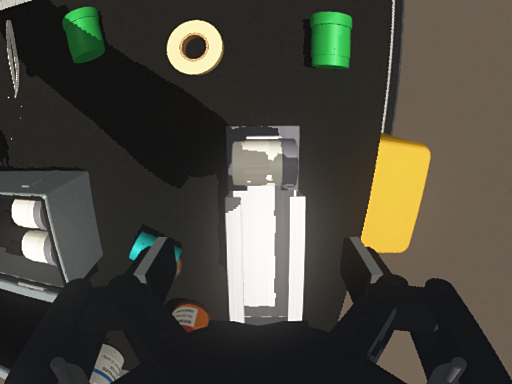

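Lane now holds only the last pot at front (265,163). Same grasp.

Request:
step_arm(twist=[[-0.4,0,0.8],[0,0,0],[0,0,0],[0,0,0],[0,0,0],[0,0,0],[0,0,0],[0,0,0],[0,0,0],[0,0,0]], slide=[[0,10,3],[0,8,2],[0,0,0],[15,0,0],[25,0,0],[25,0,0],[20,0,0],[10,0,0],[0,0,0],[0,0,0]], fingers=[0,0,0,0,0,0,0,0,0,0])

```text
t: 30.95
tcp_pos: [0.4695, 0.3665, 0.1107]
orientation: [0.519, -0.479, -0.517, -0.483]
contact_force: [0.3, 0.7, 0.3]
opening: 0.998
```

Run:
```python
from h import *
plan((.463,.374,.067),95,1)
```

```text
t 30.95 pos [0.4695 0.3665 0.1107] phi 94.23 xaxis [ 0.006  0.001 -1.   ] F [0.3 0.7 0.3] open 0.998 j [-0.46  0.55 -0.43  1.76  0.29  0.89  0.63]
per-row twist [-0.77  0.05  0.38]  world d/row mm [ -6.5   7.5 -43.7]
 slide [43.6  6.2  7.9]
```

Request:
step_arm(twist=[[-0.7,0,0.4],[0,0,0],[0,0,0],[0,0,0],[0,0,0],[0,0,0],[0,0,0],[0,0,0],[0,0,0],[0,0,0]], slide=[[0,4,5],[0,2,3.5],[0,0,0],[0,0,0],[10,0,0],[10,0,0],[6,0,0],[3,0,0],[0,0,0],[0,0,0]], fingers=[0,0,0,0,0,0,0,0,0,0])

```text
t: 31.95
tcp_pos: [0.4634, 0.3763, 0.0816]
orientation: [-0.521, 0.477, 0.522, 0.479]
contact_force: [-0.2, -0.2, 0.4]
opening: 1.001
```

Run:
```python
from h import *
plan((.463,.374,.067),95,1)
```

```text
t 31.95 pos [0.4634 0.3763 0.0816] phi 94.98 xaxis [ 0.002  0.003 -1.   ] F [-0.2 -0.2  0.4] open 1.001 j [-0.48  0.59 -0.42  1.78  0.31  0.84  0.61]
per-row twist [-0.02  0.17  0.11]  world d/row mm [ -0.4  -2.3 -14.6]
 slide [14.6  0.6 -2.3]
```

Request:
step_arm(twist=[[0,0,0],[0,0,0],[0,0,0],[0,0,0],[0,0,0],[0,0,0],[0,0,0],[0,0,0],[0,0,0],[0,0,0]], slide=[[5,0,-1.5],[8,0,0],[2,0,0],[0,0,0],[0,0,0],[0,0,0],[0,0,0],[0,0,0],[0,0,0],[0,0,0]], fingers=[0,0,0,0,0.3,0.6,0.6,0.6,0.6,0.6])

```text
t: 32.95
tcp_pos: [0.464, 0.3749, 0.066]
orientation: [-0.521, 0.476, 0.521, 0.479]
contact_force: [-0.5, -0.2, -1.3]
opening: 0.67
```

Request:
step_arm(twist=[[0,0,0],[0,0,0],[0,0,0],[0,0,0],[0,0,0],[0,0,0],[0,0,0],[0,0,0],[0,0,0],[0,0,0]], slide=[[-5,0,0],[-15,0,0],[-25,0,0],[-30,0,0],[-30,0,0],[-10,-5,-15],[0,-10,-30],[0,-15,-35],[0,-15,-35],[0,-5,-20]], fingers=[0.6,0.6,0.6,0.6,0.6,0.6,0.6,0.6,0.6,0.6])

```text
t: 33.95
tcp_pos: [0.5251, 0.2471, 0.1965]
orientation: [-0.523, 0.47, 0.525, 0.48]
contact_force: [0.0, -0.4, -1.0]
opening: 0.675
```

Run:
```python
from h import *
t=c2w(.026,.012);print(t)
plan((t[0],t[1],.18),93.25,8)
```

```text
[0.60957684 0.00075665 0.        ]
t 33.95 pos [0.5251 0.2471 0.1965] phi 95.62 xaxis [ 0.008  0.011 -1.   ] F [ 0.  -0.4 -1. ] open 0.675 j [-0.2   0.43 -0.45  1.71  0.21  1.03  0.95]
per-row twist [0.3  0.08 0.06]  world d/row mm [ 10.6 -30.8  -2.1]
 slide [  1.8  -7.5 -31.7]
 slide [  1.8  -7.6 -31.7]
 slide [  1.9  -7.8 -31.6]
 slide [  1.9  -8.  -31.6]
 slide [  1.9  -8.1 -31.5]
 slide [  2.   -8.3 -31.5]
 slide [  2.   -8.5 -31.4]
 slide [  2.   -8.6 -31.4]
```

Request:
step_arm(twist=[[0.3,0,0],[0.3,0,0],[0.3,0,0],[0.3,0,0],[0.3,0,0],[0.3,0,0],[0.3,0,0],[0,0,0],[0,0,0],[0,0,0]], slide=[[0,-7,-30],[0,-8,-32],[0,-8,-32],[0,-8,-32],[0,-8,-32],[0,-8,-32],[0,-8,-28],[0,-4,-14],[0,0,0],[0,0,0]], fingers=[0.6,0.6,0.6,0.6,0.6,0.6,0.6,0.6,0.6,0.6])

```text
t: 34.95
tcp_pos: [0.6065, 0.0103, 0.2071]
orientation: [0.515, -0.477, -0.513, -0.494]
contact_force: [0.3, 0.7, -1.0]
opening: 0.672
```

Run:
```python
from h import *
t=c2w(.026,.012)
plan((t[0],t[1],.053),93.25,1)
```

```text
t 34.95 pos [0.6065 0.0103 0.2071] phi 93.32 xaxis [ 0.018  0.015 -1.   ] F [ 0.3  0.7 -1. ] open 0.672 j [ 0.17  0.45 -0.39  1.64  0.17  1.06  1.37]
per-row twist [0.06 0.79 1.11]  world d/row mm [   3.    -9.6 -154.1]
 slide [154.    0.5 -11.8]
```

Request:
step_arm(twist=[[0,0.7,1.1],[0,0,0],[0,0,0],[0,0,0],[0,0,0],[0,0,0],[0,0,0],[0,0,0],[0,0,0],[0,0,0]], slide=[[0,0,-5],[0,0,-4],[0,0,0],[20,0,0],[25,0,0],[25,0,0],[25,0,0],[10,0,0],[5,0,0],[0,0,0]], fingers=[0.6,0.6,0.6,0.6,0.6,0.6,0.6,0.6,0.6,0.6])

```text
t: 35.95
tcp_pos: [0.607, 0.0121, 0.0961]
orientation: [-0.517, 0.48, 0.518, 0.483]
contact_force: [-0.7, 0.2, -0.4]
opening: 0.672
```

Run:
```python
from h import *
t=c2w(.026,.012)
plan((t[0],t[1],.053),93.25,1)
```

```text
t 35.95 pos [0.607  0.0121 0.0961] phi 94.11 xaxis [ 0.002  0.005 -1.   ] F [-0.7  0.2 -0.4] open 0.672 j [ 0.14  0.57 -0.36  1.74  0.24  0.87  1.32]
per-row twist [0.86 0.26 0.11]  world d/row mm [  2.6 -11.4 -43.1]
 slide [ 43.1  -1.7 -11.7]
```

Request:
step_arm(twist=[[0.8,0.2,0],[0,0,0],[0,0,0],[0,0,0],[0,0,0],[0,0,0],[0,0,0],[0,0,0],[0,0,0],[0,0,0]], slide=[[0,-1,-6],[0,-1,-5],[0,0,0],[0,0,0],[0,0,0],[8,0,0],[8,0,0],[8,0,0],[4,0,0],[0,0,0]], fingers=[0.6,0.6,0.6,0.6,0.6,0.6,0.6,0.6,0.6,0.6])

```text
t: 36.95
tcp_pos: [0.6122, 0.0005, 0.069]
orientation: [0.515, -0.484, -0.512, -0.488]
contact_force: [-0.7, -0.1, -0.9]
opening: 0.672
```

Run:
```python
from h import *
t=c2w(.026,.012)
plan((t[0],t[1],.053),93.25,1)
```

```text
t 36.95 pos [6.122e-01 5.000e-04 6.900e-02] phi 93.21 xaxis [ 0.007  0.001 -1.   ] F [-0.7 -0.1 -0.9] open 0.672 j [ 0.14  0.61 -0.34  1.76  0.26  0.81  1.31]
per-row twist [-0.04  0.04  0.4 ]  world d/row mm [ -2.6   0.3 -16. ]
 slide [16.   2.7  0.4]
```

Request:
step_arm(twist=[[0,0,0.4],[0,0,0],[0,0,0],[0,0,0],[0,0,0],[0,0,0],[0,0,0],[0,0,0],[0,0,0],[0,0,0]], slide=[[0,2.5,0],[0,0,0],[5,0,0],[5,0,0],[4,0,0],[1,0,0],[0,0,0],[0,0,0],[0,0,0],[0,0,0]], fingers=[0.6,0.6,0.6,0.6,0.6,0.6,0.6,0.6,0.6,0.6])

```text
t: 37.95
tcp_pos: [0.6101, 0.0006, 0.0552]
orientation: [0.514, -0.485, -0.513, -0.486]
contact_force: [-0.8, 0.1, 3.5]
opening: 0.672
```

Run:
```python
from h import *
t=c2w(.026,.012)
plan((t[0],t[1],.053),93.25,1)
```

```text
t 37.95 pos [6.101e-01 6.000e-04 5.520e-02] phi 93.21 xaxis [ 0.001  0.    -1.   ] F [-0.8  0.1  3.5] open 0.672 j [ 0.14  0.63 -0.33  1.77  0.27  0.79  1.3 ]
per-row twist [-0.04 -0.    0.09]  world d/row mm [-0.6  0.2 -2.2]
 slide [2.2 0.5 0.2]
```

Request:
step_arm(twist=[[0,0,0],[0,0,0],[0,0,0],[0,0,0],[0,0,0],[0,0,0],[0,0,0],[0,0,0],[0,0,0],[0,0,0]], slide=[[0,0,0],[0,0,0],[0,0,0],[0,0,0],[-5,0,0],[-20,0,0],[-30,0,0],[-30,0,0],[-30,0,0],[-20,0,0]], fingers=[0.3,0.25,0.25,0.25,0.25,0.25,0.25,0.25,0.25,0.25])

```text
t: 38.95
tcp_pos: [0.6076, 0.0005, 0.1921]
orientation: [-0.512, 0.487, 0.516, 0.484]
contact_force: [-0.1, -1.3, -0.0]
opening: 0.751
```

Run:
```python
from h import *
st()
p,d,c,W=snap('wrist','w15');L=w2c(W.reshape(-1,3));C=p.reshape(-1,3).astype(int)
for x0,y0 in((-.026,.1),(.026,.1),(.026,.012)):
    k=(abs(L[:,0]-x0)<.026)&(abs(L[:,1]-y0)<.016)&(L[:,2]>.06)&(L[:,2]<.1)&(C.sum(1)>330)&(np.ptp(C,axis=1)<40)
    print(k.sum(),circfit(L[k]))
    k=(abs(L[:,0]-x0)<.024)&(abs(L[:,1]-y0)<.045)&(L[:,2]>.065)&(L[:,2]<.1)&(C.sum(1)>200)
    print(cv2.minAreaRect(L[k,:2].astype(np.float32)))
```

```text
t 38.95 pos [6.076e-01 5.000e-04 1.921e-01] phi 93.25 xaxis [-0.006  0.    -1.   ] F [-0.1 -1.3 -0. ] open 0.751 j [ 0.17  0.48 -0.38  1.64  0.19  1.07  1.37]
1505 [-0.02641431  0.05852315]
((-0.02649828977882862, 0.09800980985164642), (0.04334921017289162, 0.05849546194076538), 1.4989893436431885)
1391 [0.02590363 0.05850429]
((0.024977700784802437, 0.09903445094823837), (0.05885728448629379, 0.043042849749326706), 89.92215728759766)
1567 [0.02567823 0.05845218]
((0.024483775720000267, 0.010390961542725563), (0.05725184828042984, 0.04376017674803734), 89.71222686767578)
```

View pics/w15.png

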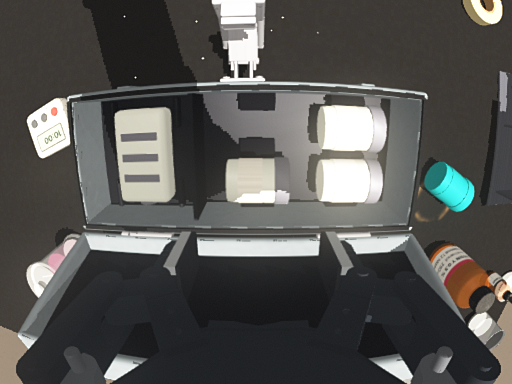

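Run:
```python
from h import *
p,d,z=load('w15.npz');L=w2c(cloud('wrist',d,z).reshape(-1,3));C=p.reshape(-1,3).astype(int)
k=(abs(L[:,0])<.056)&(abs(L[:,1]+.1)<.04)&(L[:,2]>.066)&(L[:,2]<.08)&(C.sum(1)>200)
print(k.sum(),np.median(L[k,2]),cv2.minAreaRect(L[k,:2].astype(np.float32)))
t=c2w(.165,-.005);print(t)
plan((t[0],t[1],.29),93.25,8)
```

```text
4711 0.07308178387455572 ((0.0044240206480026245, -0.09783191978931427), (0.06330443918704987, 0.10315697640180588), 89.97420501708984)
[ 0.74931775 -0.00832498  0.        ]
t 39.00 pos [0.6091 0.0007 0.1952] phi 93.25 xaxis [-0.002  0.001 -1.   ] F [ 1.7 -0.1  1.5] open 0.751 j [ 0.17  0.47 -0.38  1.63  0.19  1.07  1.37]
per-row twist [-0.    0.01 -0.01]  world d/row mm [17.5 -1.1 11.8]
 slide [-11.9 -17.4  -2.1]
```

Request:
step_arm(twist=[[0,0,0],[0,0,0],[0,0,0],[0,0,0],[0,0,0],[0,0,0],[0,0,0],[0,0,0],[0,0,0],[0,0,0]], slide=[[-30,0,0],[-40,0,0],[-30,0,0],[0,-15,-2],[0,-25,-3],[0,-30,-4],[0,-30,-4],[0,-30,-3],[0,-12,-1],[0,0,0]], fingers=[0.5,1,1,1,1,1,1,1,1,1])

```text
t: 40.0
tcp_pos: [0.7559, -0.0082, 0.3051]
orientation: [0.515, -0.484, -0.513, -0.487]
contact_force: [-0.2, 0.1, 0.5]
opening: -0.001
```

Run:
```python
from h import *
t=c2w(.16,-.005);print(t)
plan((t[0],t[1],.205),93.25,1)
for n in('side','scene'):
    p,d,c,W=snap(n,n+'16')
p,_,_=load('side16.npz');crop(p,180,420,60,260,2.5,'pics/side16c.png')
```

```text
[ 0.74432582 -0.00860882  0.        ]
t 40.00 pos [ 0.7559 -0.0082  0.3051] phi 93.29 xaxis [ 0.004  0.    -1.   ] F [-0.2  0.1  0.5] open -0.001 j [ 0.1   0.65 -0.34  1.04  0.2   1.47  1.44]
per-row twist [ 0.04 -0.    0.25]  world d/row mm [ -11.5   -0.4 -100.1]
 slide [100.1  12.    0.2]
```

View pics/side16c.png

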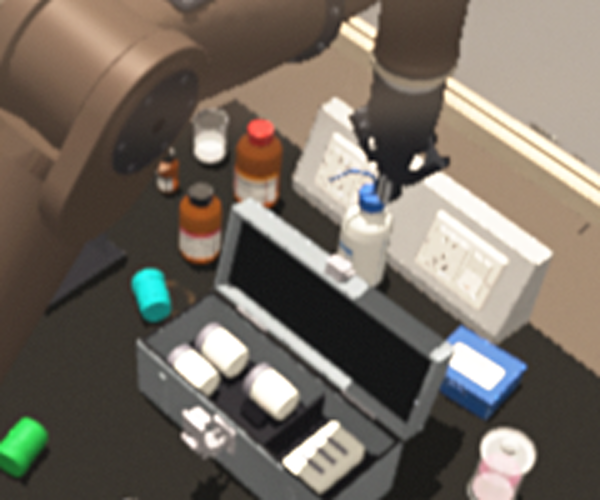

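View pics/scene16.png

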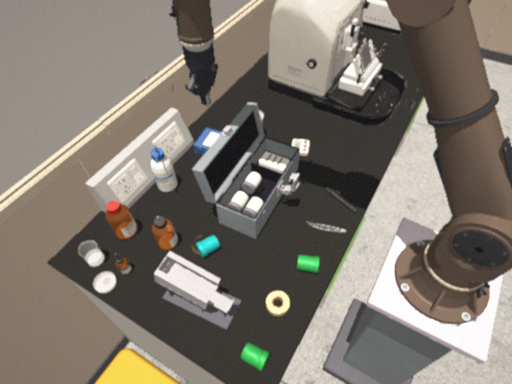

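Request:
step_arm(twist=[[0,0,0],[0,0,0],[0,0,0],[0,0,0],[0,0,0],[0,0,0],[0,0,0],[0,0,0],[0,0,0],[0,0,0]], slide=[[0,0,-15],[0,0,-15],[15,0,0],[20,0,0],[25,0,0],[20,0,0],[8,0,0],[0,0,0],[0,0,0],[0,0,0]], fingers=[1,1,1,1,1,1,1,1,1,1])

```text
t: 41.1
tcp_pos: [0.7543, -0.0545, 0.2229]
orientation: [0.516, -0.487, -0.507, -0.489]
contact_force: [1.7, -0.4, -0.1]
opening: -0.001
```

Run:
```python
from h import *
s,M=st();print(w2c(s['tcp_pos']))
t=c2w(.13,-.035)
plan((t[0],t[1],.212),93.25,1)
```

```text
t 41.10 pos [ 0.7543 -0.0545  0.2229] phi 92.74 xaxis [ 0.012 -0.006 -1.   ] F [ 1.7 -0.4 -0.1] open -0.001 j [ 0.17  0.68 -0.33  1.19  0.22  1.29  1.47]
[ 0.1673023  -0.05141462  0.22292778]
t 41.10 pos [ 0.7543 -0.0545  0.2229] phi 92.74 xaxis [ 0.012 -0.006 -1.   ] F [ 1.7 -0.4 -0.1] open -0.001 j [ 0.17  0.68 -0.33  1.19  0.22  1.29  1.47]
per-row twist [-0.51 -0.4   0.67]  world d/row mm [-38.2  14.3 -10.9]
 slide [10.4 37.6 16.2]
```

Request:
step_arm(twist=[[0,0,0.6],[0,0,0],[0,0,0],[0,0,0],[0,0,0],[0,0,0],[0,0,0],[0,0,0],[0,0,0],[0,0,0]], slide=[[10,5,0],[3,10,0],[0,10,0],[0,8,0],[0,8,0],[0,8,0],[0,8,0],[0,8,0],[0,8,0],[0,0,0]], fingers=[1,1,1,1,1,1,1,1,1,1])

```text
t: 42.1
tcp_pos: [0.6793, -0.0573, 0.2123]
orientation: [0.516, -0.487, -0.508, -0.488]
contact_force: [0.1, 0.1, -0.4]
opening: -0.003
```

Run:
```python
from h import *
s,M=st();print(w2c(s['tcp_pos']))
for n in('side','scene'):
    p,d,c,W=snap(n,n+'17')
p,_,_=load('side17.npz');crop(p,180,420,60,260,2.5,'pics/side17c.png')
```

```text
t 42.10 pos [ 0.6793 -0.0573  0.2123] phi 92.80 xaxis [ 0.009 -0.007 -1.   ] F [ 0.1  0.1 -0.4] open -0.003 j [ 0.22  0.57 -0.35  1.43  0.21  1.18  1.46]
[ 0.09234024 -0.04995857  0.21234174]
```

View pics/side17c.png

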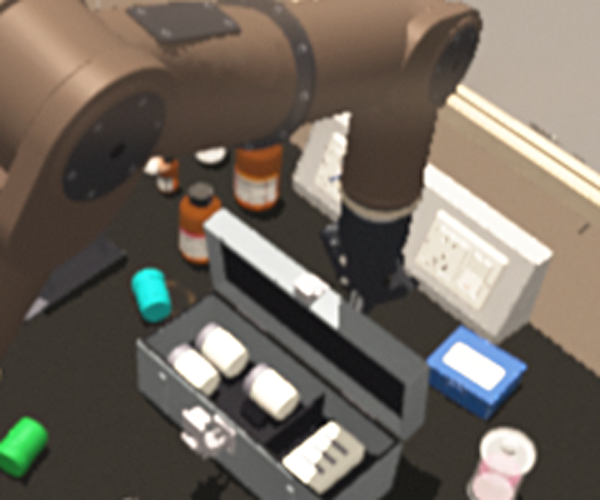

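Request:
step_arm(twist=[[0,0,0],[0,0,0],[0,0,0],[0,0,0],[0,0,0],[0,0,0],[0,0,0],[0,0,0],[0,0,0],[0,0,0]], slide=[[0,6,0],[0,6,0],[0,6,0],[0,6,0],[0,6,0],[0,6,0],[0,5,0],[0,5,0],[0,0,0],[0,0,0]], fingers=[1,1,1,1,1,1,1,1,1,1])

```text
t: 43.2
tcp_pos: [0.6292, -0.0598, 0.2106]
orientation: [0.515, -0.488, -0.509, -0.488]
contact_force: [-0.9, -0.1, 0.6]
opening: -0.001
```

Run:
```python
from h import *
s,M=st();print(w2c(s['tcp_pos']))
for n in('side',):
    p,d,c,W=snap(n,n+'18')
p,_,_=load('side18.npz');crop(p,180,420,60,260,2.5,'pics/side18c.png')
```

```text
t 43.20 pos [ 0.6292 -0.0598  0.2106] phi 92.80 xaxis [ 0.007 -0.006 -1.   ] F [-0.9 -0.1  0.6] open -0.001 j [ 0.25  0.49 -0.37  1.56  0.2   1.12  1.46]
[ 0.04215697 -0.04953536  0.21055844]
```

View pics/side18c.png

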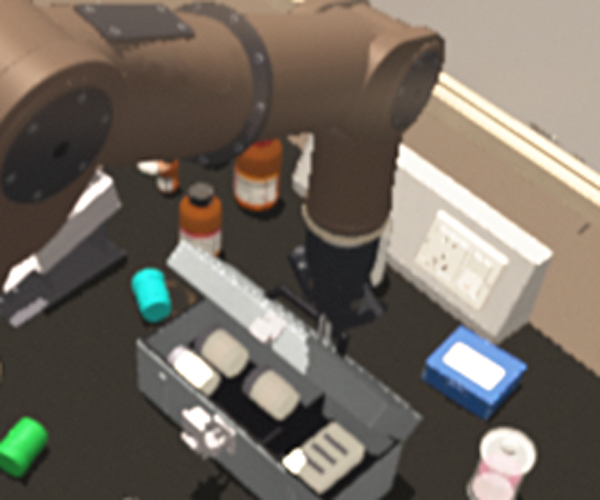

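Request:
step_arm(twist=[[0,0,0],[0,0,0],[0,0,0],[0,0,0],[0,0,0],[0,0,0],[0,0,0],[0,0,0],[0,0,0],[0,0,0]], slide=[[-20,0,0],[-25,10,5],[-20,30,10],[0,30,10],[0,30,10],[0,25,8],[0,10,5],[0,0,0],[0,0,0],[0,0,0]], fingers=[1,1,1,1,1,1,0.5,0,0,0])

```text
t: 44.25
tcp_pos: [0.4911, -0.0166, 0.2764]
orientation: [0.516, -0.487, -0.508, -0.488]
contact_force: [1.0, 0.8, -0.1]
opening: 0.68
```

Run:
```python
from h import *
s,M=st();print(w2c(s['tcp_pos']))
for n in('side','wrist','scene'):
    p,d,c,W=snap(n,n+'19')
p,_,_=load('side19.npz');crop(p,180,420,60,260,2.5,'pics/side19c.png')
```

```text
t 44.25 pos [ 0.4911 -0.0166  0.2764] phi 92.77 xaxis [ 0.009 -0.006 -1.   ] F [ 1.   0.8 -0.1] open 0.680 j [ 0.28  0.21 -0.43  1.8   0.1   1.14  1.44]
[-0.09330974  0.00137424  0.27640347]
```

View pics/side19c.png

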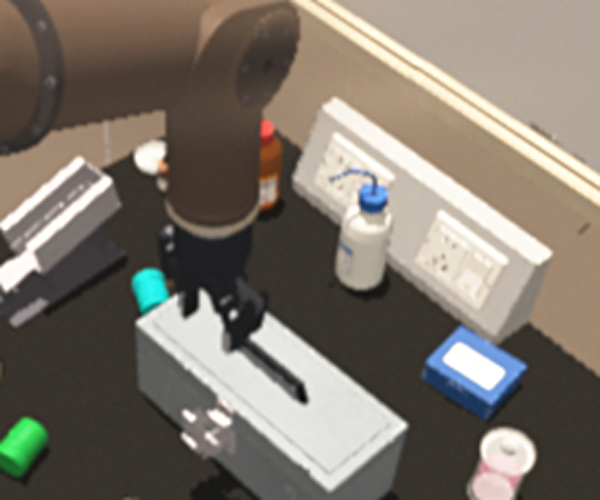

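View pics/wrist19.png

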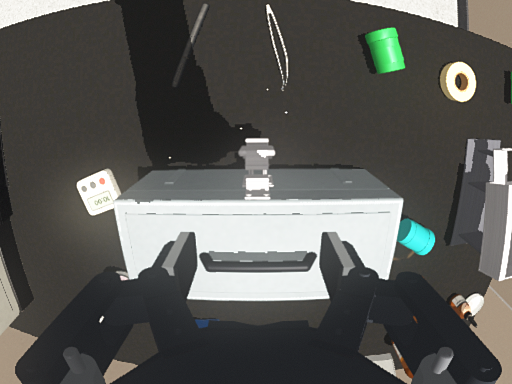

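Lid is shut. Get the latch profile.

```bash
cat > latch.py <<'E'
from h import *
def prof(files,fn,ylim=.02):
    im=np.zeros((480,480,3),np.uint8) # 4 px/mm, x -160..-40, z 40..160
    cols={'wrist':(255,255,255),'side':(0,0,255),'scene':(0,255,0)}
    for f in files:
        n=''.join(c for c in f if c.isalpha())
        p,d,z=load(f+'.npz');n={'w':'wrist'}.get(n,n)
        L=w2c(cloud(n,d,z).reshape(-1,3))
        m=(abs(L[:,1])<ylim)&(L[:,0]>-.16)&(L[:,0]<-.04)&(L[:,2]>.04)&(L[:,2]<.16)
        Q=L[m];u=((Q[:,0]+.16)*4000).astype(int);v=((.16-Q[:,2])*4000).astype(int)
        u=np.clip(u,0,479);v=np.clip(v,0,479)
        if n=='wrist': im[v,u]=cols[n]
        else:
            for a,b in zip(u,v): cv2.circle(im,(int(a),int(b)),2,cols[n],-1)
    for k in range(0,480,40):
        im[:,k]=np.maximum(im[:,k],60);im[k,:]=np.maximum(im[k,:],60)
        cv2.putText(im,str(-160+k//4),(k,475),0,.35,(0,255,255));cv2.putText(im,str(160-k//4),(0,k+10),0,.35,(0,255,255))
    cv2.circle(im,(int((160-85.5)*4),360),5,(255,0,255),2)
    cv2.imwrite(fn,im)
def model(Lv,Cl):
    """case x,z mm of pin, tooth, grip for lever, claw"""
    piv=np.array([-85.5,70.])
    def dirn(a): return np.array([-np.sin(a),-np.cos(a)])  # hanging at 0
    pin=piv+14*dirn(Lv-np.radians(4))
    lean=.12+Lv-Cl;u=np.array([np.sin(lean),np.cos(lean)])
    out=np.array([-np.cos(lean),np.sin(lean)])
    tip=piv+52.5*dirn(Lv)+23.5*np.array([-np.cos(Lv),np.sin(Lv)])
    return dict(pin=pin,tooth=pin+59*u,grip=pin+54*u+14*out,tip=tip,lean=lean)
E
python3 - <<'E'
from latch import *
prof(['wrist19','side19','scene19'],'pics/prof19.png')
for L in(1.2,1.6,2.0,2.2): print(L,{k:np.round(v,1) for k,v in model(L,2.2).items()})
p,_,_=load('wrist19.npz');crop(p,220,300,120,210,7,'pics/w19c.png')
p,_,_=load('side19.npz');crop(p,240,290,210,260,10,'pics/s19c.png')
E
```

```text
1.2 {'pin': array([-98.2,  64. ]), 'tooth': array([-143.6,  101.6]), 'grip': array([-148.7,   87.6]), 'tip': array([-142.9,   72.9]), 'lean': np.float64(-0.9)}
1.6 {'pin': array([-99.5,  69.4]), 'tooth': array([-126.7,  121.8]), 'grip': array([-136.8,  110.9]), 'tip': array([-137.3,   95. ]), 'lean': np.float64(-0.5)}
2.0 {'pin': array([-98.6,  74.9]), 'tooth': array([-103.3,  133.7]), 'grip': array([-116.9,  127.6]), 'tip': array([-123.5,  113.2]), 'lean': np.float64(-0.1)}
2.2 {'pin': array([-97.4,  77.4]), 'tooth': array([-90.3, 136. ]), 'grip': array([-104.8,  132.7]), 'tip': array([-114.1,  119.9]), 'lean': np.float64(0.1)}
```

View pics/prof19.png

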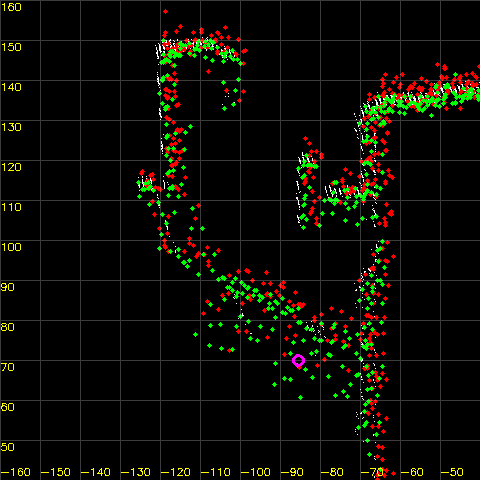

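View pics/w19c.png

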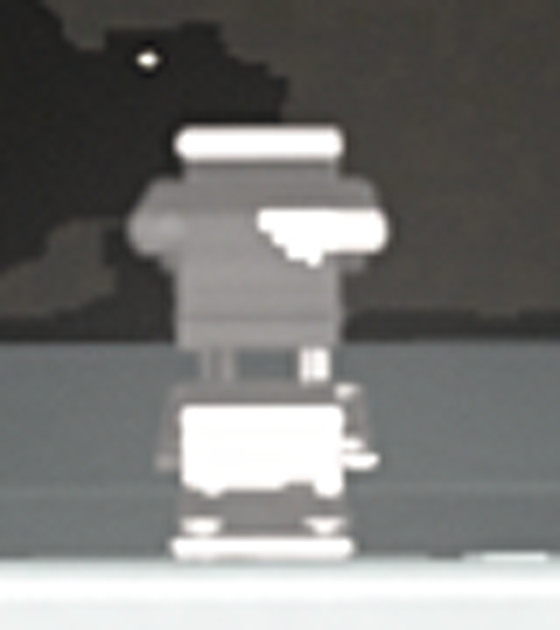

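View pics/s19c.png

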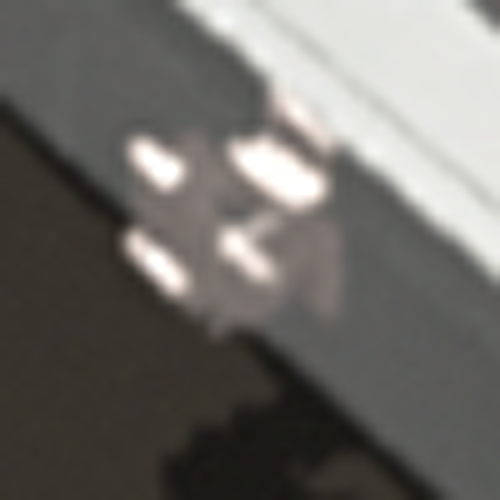

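Run:
```python
from h import *
t=c2w(-.152,.0)
plan((t[0],t[1],.20),93.25,4)
```

```text
t 44.40 pos [ 0.4907 -0.0167  0.2761] phi 92.76 xaxis [ 0.008 -0.006 -1.   ] F [-0.9  0.7  0.2] open 0.928 j [ 0.28  0.21 -0.43  1.8   0.1   1.14  1.44]
per-row twist [-0.12 -0.09  0.11]  world d/row mm [-14.5  -1.2 -19. ]
 slide [18.9 14.7 -0.4]
 slide [18.9 14.7 -0.3]
 slide [19.  14.7 -0.3]
 slide [19.  14.6 -0.3]
```

Request:
step_arm(twist=[[-0.5,-0.3,0.4],[0,0,0],[0,0,0],[0,0,0],[0,0,0],[0,0,0],[0,0,0],[0,0,0],[0,0,0],[0,0,0]], slide=[[0,20,0],[0,20,0],[0,15,0],[15,0,0],[25,0,0],[25,0,0],[5,0,0],[0,0,0],[0,0,0],[0,0,0]], fingers=[1,1,1,1,1,1,1,1,1,1])

```text
t: 45.4
tcp_pos: [0.4376, -0.0205, 0.2059]
orientation: [0.515, -0.485, -0.513, -0.487]
contact_force: [0.3, 0.9, -0.2]
opening: 0.004
```

Run:
```python
from h import *
s,M=st();print(w2c(s['tcp_pos']))
t=c2w(-.150,.0)
plan((t[0],t[1],.130),93.25,1)
```

```text
t 45.40 pos [ 0.4376 -0.0205  0.2059] phi 93.17 xaxis [ 0.005  0.001 -1.   ] F [ 0.3  0.9 -0.2] open 0.004 j [ 0.3   0.19 -0.43  2.01  0.1   0.95  1.45]
[-0.1468814   0.00049355  0.20589548]
t 45.40 pos [ 0.4376 -0.0205  0.2059] phi 93.17 xaxis [ 0.005  0.001 -1.   ] F [ 0.3  0.9 -0.2] open 0.004 j [ 0.3   0.19 -0.43  2.01  0.1   0.95  1.45]
per-row twist [-0.08  0.03  0.26]  world d/row mm [ -3.1  -0.7 -75.9]
 slide [75.9  3.5 -0.5]
```

Request:
step_arm(twist=[[0,0,0.2],[0,0,0],[0,0,0],[0,0,0],[0,0,0],[0,0,0],[0,0,0],[0,0,0],[0,0,0],[0,0,0]], slide=[[0,5,0],[15,0,0],[20,0,0],[20,0,0],[15,0,0],[4,0,0],[0,0,0],[0,0,0],[0,0,0],[0,0,0]], fingers=[1,1,1,1,1,1,1,1,1,1])

```text
t: 46.4
tcp_pos: [0.4366, -0.0209, 0.1371]
orientation: [0.517, -0.483, -0.51, -0.489]
contact_force: [-0.1, -0.3, -0.2]
opening: -0.001
```

Run:
```python
from h import *
s,M=st();print(w2c(s['tcp_pos']))
t=c2w(-.106,.0)
plan((t[0],t[1],.129),93.25,1)
p,d,c,W=snap('wrist','w20')
```

```text
t 46.40 pos [ 0.4366 -0.0209  0.1371] phi 93.12 xaxis [ 0.013 -0.001 -1.   ] F [-0.1 -0.3 -0.2] open -0.001 j [ 0.28  0.28 -0.42  2.11  0.16  0.77  1.38]
[-0.147916    0.00023665  0.13705491]
t 46.40 pos [ 0.4366 -0.0209  0.1371] phi 93.12 xaxis [ 0.013 -0.001 -1.   ] F [-0.1 -0.3 -0.2] open -0.001 j [ 0.28  0.28 -0.42  2.11  0.16  0.77  1.38]
per-row twist [-0.13 -0.09  0.76]  world d/row mm [41.9  2.1 -8.1]
 slide [  8.6 -41.8  -0.1]
```

View pics/w20.png

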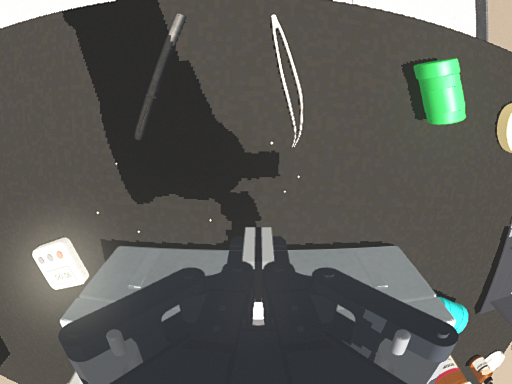

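Request:
step_arm(twist=[[0,0,0.7],[0,0,0],[0,0,0],[0,0,0],[0,0,0],[0,0,0],[0,0,0],[0,0,0],[0,0,0],[0,0,0]], slide=[[5,0,0],[1,-4,0],[0,-5,0],[0,-5,0],[0,-5,0],[0,-5,0],[0,-5,0],[0,-5,0],[0,-4,0],[0,0,0]], fingers=[1,1,1,1,1,1,1,1,1,1])

```text
t: 47.45
tcp_pos: [0.4792, -0.0185, 0.1309]
orientation: [0.514, -0.486, -0.513, -0.486]
contact_force: [-0.2, -0.6, -0.7]
opening: -0.004
```

Run:
```python
from latch import *
s,M=st();print(w2c(s['tcp_pos']))
for n in('side','wrist','scene'):
    p,d,c,W=snap(n,n+'21')
prof(['wrist21','side21','scene21'],'pics/prof21.png')
```

```text
t 47.45 pos [ 0.4792 -0.0185  0.1309] phi 93.11 xaxis [ 0.001 -0.001 -1.   ] F [-0.2 -0.6 -0.7] open -0.004 j [ 0.25  0.35 -0.4   2.02  0.19  0.81  1.36]
[-0.10528614  0.00013297  0.13094143]
```

View pics/prof21.png

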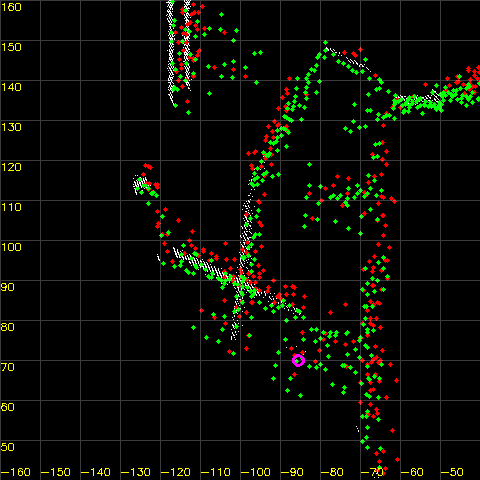

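Request:
step_arm(twist=[[0,0,0],[0,0,0],[0,0,0],[0,0,0],[0,0,0],[0,0,0],[0,0,0],[0,0,0],[0,0,0],[0,0,0]], slide=[[0,12,0],[0,10,0],[0,3,0],[0,0,0],[6,0,0],[6,1,0],[6,2,0],[6,2,0],[6,2,0],[0,0,0]], fingers=[1,1,1,1,1,1,1,1,1,1])

```text
t: 48.6
tcp_pos: [0.442, -0.0209, 0.0977]
orientation: [0.514, -0.487, -0.513, -0.486]
contact_force: [-0.9, -0.4, -0.3]
opening: -0.002
```

Run:
```python
from latch import *
s,M=st();print(w2c(s['tcp_pos']))
for n in('side','wrist','scene'):
    p,d,c,W=snap(n,n+'22')
prof(['wrist22','side22','scene22'],'pics/prof22.png')
```

```text
t 48.60 pos [ 0.442  -0.0209  0.0977] phi 93.10 xaxis [-0.001 -0.002 -1.   ] F [-0.9 -0.4 -0.3] open -0.002 j [ 0.25  0.35 -0.4   2.13  0.21  0.69  1.33]
[-1.42509688e-01 -9.58939209e-05  9.77288509e-02]
```

View pics/prof22.png

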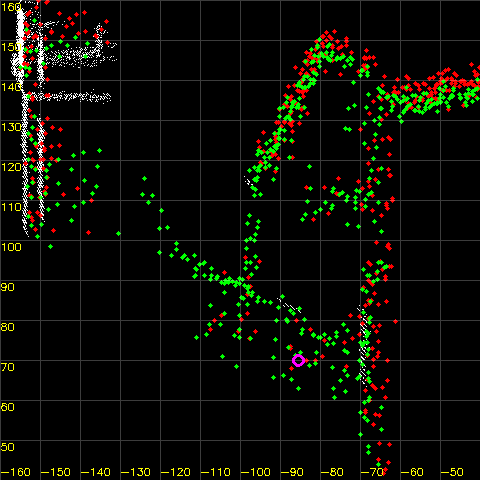

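Request:
step_arm(twist=[[0,0,0],[0,0,0],[0,0,0],[0,0,0],[0,0,0],[0,0,0],[0,0,0],[0,0,0],[0,0,0],[0,0,0]], slide=[[-15,0,0],[-15,0,0],[0,0,0],[0,-8,0],[0,-5,0],[0,0,0],[0,0,0],[5,0,0],[5,0,0],[0,0,0]], fingers=[1,1,1,1,1,1,1,1,1,1])

```text
t: 49.75
tcp_pos: [0.4573, -0.0199, 0.1174]
orientation: [0.514, -0.487, -0.513, -0.486]
contact_force: [-0.1, -0.1, 0.9]
opening: 0.001
```

Run:
```python
from latch import *
s,M=st();print(w2c(s['tcp_pos']))
```

```text
t 49.75 pos [ 0.4573 -0.0199  0.1174] phi 93.10 xaxis [ 0.    -0.002 -1.   ] F [-0.1 -0.1  0.9] open 0.001 j [ 0.25  0.34 -0.4   2.08  0.2   0.75  1.35]
[-1.27191997e-01  3.31875477e-05  1.17351404e-01]
```

Request:
step_arm(twist=[[0,0,0],[0,0,0],[0,0,0],[0,0,0],[0,0,0],[0,0,0],[0,0,0],[0,0,0],[0,0,0],[0,0,0]], slide=[[5,1,0],[5,1,0],[5,1,0],[5,1,0],[5,1,0],[5,1,0],[4,1,0],[4,0.5,0],[0,0,0],[0,0,0]], fingers=[1,1,1,1,1,1,1,1,1,1])

```text
t: 50.75
tcp_pos: [0.4475, -0.0205, 0.0756]
orientation: [-0.513, 0.487, 0.514, 0.485]
contact_force: [1.0, 0.0, -0.6]
opening: -0.005
```

Run:
```python
from latch import *
s,M=st();print(w2c(s['tcp_pos']))
for n in('side','wrist','scene'):
    p,d,c,W=snap(n,n+'23')
prof(['wrist23','side23','scene23'],'pics/prof23.png')
```

```text
t 50.75 pos [ 0.4475 -0.0205  0.0756] phi 93.11 xaxis [-0.003 -0.002 -1.   ] F [ 1.   0.  -0.6] open -0.005 j [ 0.23  0.4  -0.38  2.14  0.24  0.65  1.3 ]
[-1.37036392e-01 -1.01688651e-06  7.55817607e-02]
```

View pics/prof23.png

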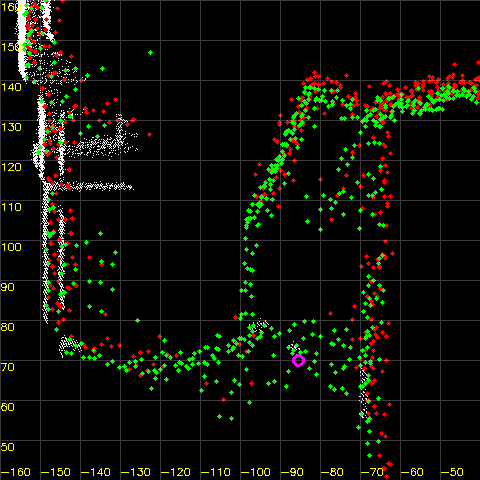

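Request:
step_arm(twist=[[0,0,0],[0,0,0],[0,0,0],[0,0,0],[0,0,0],[0,0,0],[0,0,0],[0,0,0],[0,0,0],[0,0,0]], slide=[[4,0,0],[4,0,0],[4,0,0],[4,0,0],[2,0,0],[0,0,0],[0,0,0],[0,0,0],[0,0,0],[0,0,0]], fingers=[1,1,1,1,1,1,1,1,1,1])

```text
t: 51.9
tcp_pos: [0.4483, -0.0205, 0.0566]
orientation: [0.514, -0.487, -0.513, -0.486]
contact_force: [-0.5, -0.4, 0.5]
opening: -0.001
```

Run:
```python
from latch import *
s,M=st();print(w2c(s['tcp_pos']))
for n in('side','wrist','scene'):
    p,d,c,W=snap(n,n+'24')
prof(['wrist24','side24','scene24'],'pics/prof24.png')
p,_,_=load('side24.npz');crop(p,220,310,190,270,8,'pics/s24c.png')
for L in(.7,.8,.9,1.0,1.1): print(L,{k:np.round(v,1) for k,v in model(L,0).items() if k in('tip','pin')})
```

```text
t 51.90 pos [ 0.4483 -0.0205  0.0566] phi 93.11 xaxis [-0.001 -0.002 -1.   ] F [-0.5 -0.4  0.5] open -0.001 j [ 0.21  0.43 -0.36  2.16  0.27  0.6   1.28]
[-1.36203362e-01 -3.40868424e-05  5.66151941e-02]
0.7 {'pin': array([-93.8,  58.7]), 'tip': array([-137.3,   45. ])}
0.8 {'pin': array([-94.8,  59.6]), 'tip': array([-139.5,   50.3])}
0.9 {'pin': array([-95.8,  60.6]), 'tip': array([-141.2,   55.8])}
1.0 {'pin': array([-96.7,  61.6]), 'tip': array([-142.4,   61.4])}
1.1 {'pin': array([-97.5,  62.8]), 'tip': array([-142.9,   67.1])}
```

View pics/prof24.png

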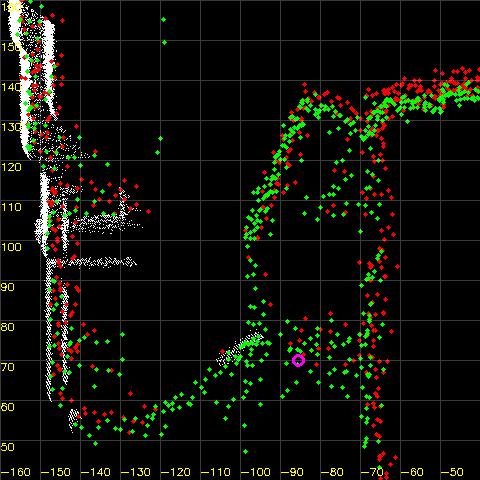

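View pics/s24c.png

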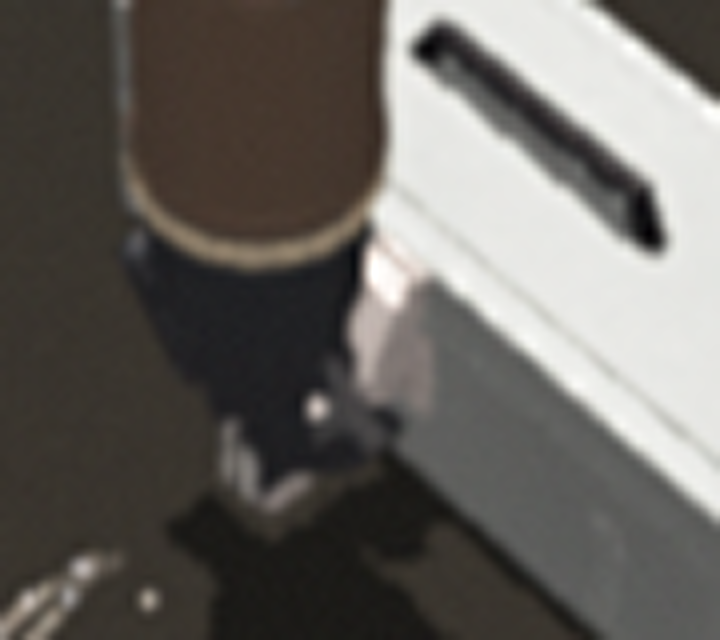

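Request:
step_arm(twist=[[0,0,0],[0,0,0],[0,0,-2],[0,0,-2],[0,0,-2],[0,0,-2],[0,0,-2],[0,0,0],[0,0,0],[0,0,0]], slide=[[-5,5,0],[-5,8,0],[0,0,0],[0,0,0],[0,0,0],[0,0,0],[0,0,0],[0,0,0],[0,0,0],[0,0,0]], fingers=[1,1,1,1,1,1,1,1,1,1])

```text
t: 53.05
tcp_pos: [0.4303, -0.0218, 0.0703]
orientation: [0.556, -0.439, -0.467, -0.529]
contact_force: [-0.2, 0.4, -0.3]
opening: 0.001
```

Run:
```python
from latch import *
s,M=st();print(w2c(s['tcp_pos']),s['joints'].round(3))
```

```text
t 53.05 pos [ 0.4303 -0.0218  0.0703] phi 93.08 xaxis [ 0.178  0.006 -0.984] F [-0.2  0.4 -0.3] open 0.001 j [ 0.2   0.31 -0.33  2.34  0.34  0.35  1.21]
[-0.15423405 -0.00038762  0.07033786] [ 0.198  0.31  -0.332  2.336  0.335  0.349  1.208]
```

```bash
cat >> latch.py <<'E'
def seg(pts,n):
    s,M=st();c=w2c(s['tcp_pos'])*1000;print('case',c.round(1),'tilt',np.degrees(np.arcsin(M[0,2-2])).round(1) if 0 else np.degrees(np.arctan2(M[0,0],-M[2,0])).round(2),'j6 %.3f'%s['joints'][5])
    Rz=np.array([[np.cos(CASE[2]),-np.sin(CASE[2]),0],[np.sin(CASE[2]),np.cos(CASE[2]),0],[0,0,1]])
    cur=c
    for q in pts:
        q=np.array(q,float);d=(q-cur)/n;print(q,'per row of',n,'slide',(M.T@(Rz@d)).round(2));cur=q
E
echo
```

Request:
step_arm(twist=[[0,0,-2],[0,0,-2],[0,0,-0.5],[0,0,0],[0,0,0],[0,0,0],[0,0,0],[0,0,0],[0,0,0],[0,0,0]], slide=[[0,0,0],[0,0,0],[0,0,0],[0,0,0],[0,0,0],[0,0,0],[0,0,0],[0,0,0],[0,0,0],[0,0,0]], fingers=[1,1,1,1,1,1,1,1,1,1])

```text
t: 54.05
tcp_pos: [0.4338, -0.0217, 0.0711]
orientation: [0.572, -0.417, -0.445, -0.548]
contact_force: [0.5, -0.1, -0.6]
opening: 0.003
```

Run:
```python
from latch import *
seg([(-149,0,64),(-147.5,0,48),(-142.6,0,38),(-135.6,0,29),(-127,0,21),(-122,0,18)],3)
```

```text
t 54.05 pos [ 0.4338 -0.0217  0.0711] phi 93.03 xaxis [ 0.256  0.011 -0.967] F [ 0.5 -0.1 -0.6] open 0.003 j [ 0.14  0.29 -0.26  2.4   0.41  0.22  1.13]
case [-150.7   -0.5   71.1] tilt 14.82 j6 0.224
[-149.    0.   64.] per row of 3 slide [2.45 0.05 0.16]
[-147.5    0.    48. ] per row of 3 slide [5.28 0.88 0.02]
[-142.6    0.    38. ] per row of 3 slide [ 3.64 -0.73  0.02]
[-135.6    0.    29. ] per row of 3 slide [ 3.5  -1.49  0.02]
[-127.    0.   21.] per row of 3 slide [ 3.31 -2.09  0.02]
[-122.    0.   18.] per row of 3 slide [ 1.39 -1.36  0.01]
```

Request:
step_arm(twist=[[0,0,0],[0,0,0],[0,0,0],[0,0,0],[0,0,0],[0,0,0],[0,0,0],[0,0,0],[0,0,0],[0,0,0]], slide=[[4,0,0],[4,0,0],[5,0,0],[5,0.5,0],[5,0.5,0],[4,-0.5,0],[3,-0.5,0],[2,-0.5,0],[0,0,0],[0,0,0]], fingers=[1,1,1,1,1,1,1,1,1,1])

```text
t: 55.05
tcp_pos: [0.4447, -0.0212, 0.0373]
orientation: [0.573, -0.417, -0.445, -0.548]
contact_force: [0.9, -0.3, 2.7]
opening: -0.0
```

Run:
```python
from latch import *
seg([(-142.6,0,38),(-135.6,0,29),(-127,0,21),(-122,0,18)],3)
for n in('side','wrist','scene'):
    p,d,c,W=snap(n,n+'25')
prof(['wrist25','side25','scene25'],'pics/prof25.png')
```

```text
t 55.05 pos [ 0.4447 -0.0212  0.0373] phi 93.05 xaxis [ 0.257  0.011 -0.966] F [ 0.9 -0.3  2.7] open -0.000 j [ 0.05  0.37 -0.16  2.41  0.62  0.12  0.93]
case [-139.9   -0.5   37.3] tilt 14.89 j6 0.122
[-142.6    0.    38. ] per row of 3 slide [-0.48  0.82  0.17]
[-135.6    0.    29. ] per row of 3 slide [ 3.5  -1.48  0.02]
[-127.    0.   21.] per row of 3 slide [ 3.31 -2.08  0.02]
[-122.    0.   18.] per row of 3 slide [ 1.39 -1.35  0.01]
```

View pics/prof25.png

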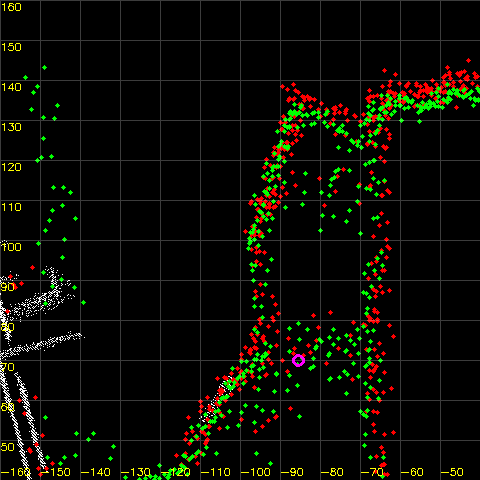

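View pics/wrist25.png

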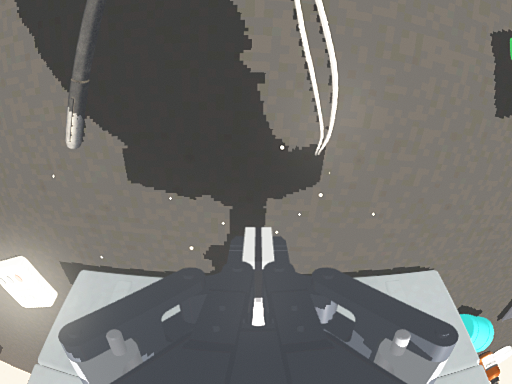

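Request:
step_arm(twist=[[0,0,1],[0,0,2],[0,0,1.5],[0,0,0],[0,0,0],[0,0,0],[0,0,0],[0,0,0],[0,0,0],[0,0,0]], slide=[[-4,0,0],[-1,0,0],[0,0,0],[0,0,0],[0,0,0],[0,0,0],[0,0,0],[0,0,0],[0,0,0],[0,0,0]], fingers=[1,1,1,1,1,1,1,1,1,1])

```text
t: 56.2
tcp_pos: [0.4394, -0.0208, 0.0414]
orientation: [0.555, -0.44, -0.468, -0.528]
contact_force: [0.1, -0.3, 0.5]
opening: 0.003
```

Run:
```python
from latch import *
for L in(.6,.5,.4,.3,.25,.2,.15,.1): print(L,model(L,0)['tip'].round(1))
seg([(-142,0,38),(-136.6,0,29),(-129,0,22),(-124,0,19)],3)
```

```text
0.6 [-134.5   39.9]
0.5 [-131.3   35.2]
0.4 [-127.6   30.8]
0.3 [-123.5   26.8]
0.25 [-121.3   24.9]
0.2 [-119.    23.2]
0.15 [-116.6   21.6]
0.1 [-114.1   20.1]
t 56.20 pos [ 0.4394 -0.0208  0.0414] phi 93.16 xaxis [ 0.175  0.006 -0.985] F [ 0.1 -0.3  0.5] open 0.003 j [ 0.2   0.39 -0.35  2.34  0.51  0.3   1.03]
case [-145.1    0.2   41.4] tilt 10.08 j6 0.296
[-142.    0.   38.] per row of 3 slide [ 1.31 -0.82 -0.05]
[-136.6    0.    29. ] per row of 3 slide [ 3.27 -1.25  0.01]
[-129.    0.   22.] per row of 3 slide [ 2.74 -2.09  0.01]
[-124.    0.   19.] per row of 3 slide [ 1.28 -1.47  0.01]
```

Request:
step_arm(twist=[[0,0,0],[0,0,0],[0,0,0],[0,0,0],[0,0,0],[0,0,0],[0,0,0],[0,0,0],[0,0,0],[0,0,0]], slide=[[2,-1.2,0],[2,-1.2,0],[3,-1.2,0],[3,-1.3,0],[3,-1.3,0],[1,-0.5,0],[0,0,0],[0,0,0],[0,0,0],[0,0,0]], fingers=[1,1,1,1,1,1,1,1,1,1])

```text
t: 57.2
tcp_pos: [0.4496, -0.0201, 0.0276]
orientation: [0.555, -0.44, -0.468, -0.528]
contact_force: [0.1, -0.3, -0.3]
opening: 0.001
```

Run:
```python
from latch import *
seg([(-136.6,0,29),(-129,0,22),(-124,0,19)],3)
for n in('side','scene'):
    p,d,c,W=snap(n,n+'26')
prof(['side26','scene26'],'pics/prof26.png')
```

```text
t 57.20 pos [ 0.4496 -0.0201  0.0276] phi 93.18 xaxis [ 0.175  0.006 -0.984] F [ 0.1 -0.3 -0.3] open 0.001 j [ 0.16  0.43 -0.31  2.33  0.55  0.26  1.  ]
case [-134.9    0.3   27.6] tilt 10.09 j6 0.265
[-136.6    0.    29. ] per row of 3 slide [-0.56  0.46 -0.1 ]
[-129.    0.   22.] per row of 3 slide [ 2.74 -2.08  0.01]
[-124.    0.   19.] per row of 3 slide [ 1.28 -1.47  0.01]
```

View pics/prof26.png

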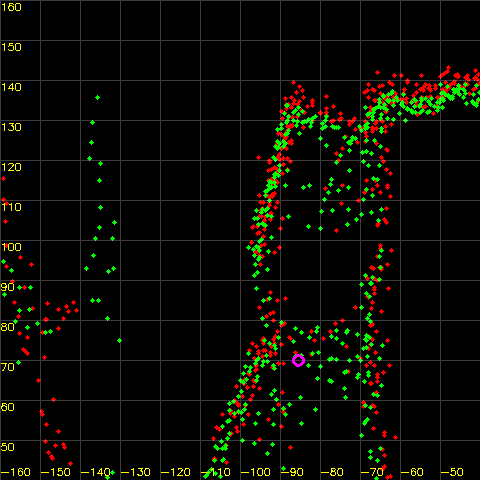

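Request:
step_arm(twist=[[0,0,0],[0,0,0],[0,0,0],[0,0,0],[0,0,0],[0,0,0],[0,0,0],[0,0,0],[0,0,0],[0,0,0]], slide=[[1.5,-1.5,0],[2,-2,0],[1.5,-2,0],[1,-2,0],[1,-1.5,0],[0.5,-1,0],[0,0,0],[0,0,0],[0,0,0],[0,0,0]], fingers=[1,1,1,1,1,1,1,1,1,1])

```text
t: 58.3
tcp_pos: [0.4618, -0.0194, 0.0214]
orientation: [0.555, -0.44, -0.468, -0.528]
contact_force: [-0.2, 0.4, -0.6]
opening: 0.003
```

Run:
```python
from latch import *
seg([(-124,0,19),(-121,0,18)],3)
for n in('side','scene'):
    p,d,c,W=snap(n,n+'27')
prof(['side27','scene27'],'pics/prof27.png')
```

```text
t 58.30 pos [ 0.4618 -0.0194  0.0214] phi 93.17 xaxis [ 0.175  0.006 -0.984] F [-0.2  0.4 -0.6] open 0.003 j [ 0.15  0.45 -0.29  2.3   0.55  0.26  1.  ]
case [-122.7    0.2   21.4] tilt 10.1 j6 0.263
[-124.    0.   19.] per row of 3 slide [ 0.72  0.57 -0.07]
[-121.    0.   18.] per row of 3 slide [ 0.5  -0.93  0.  ]
```

View pics/prof27.png

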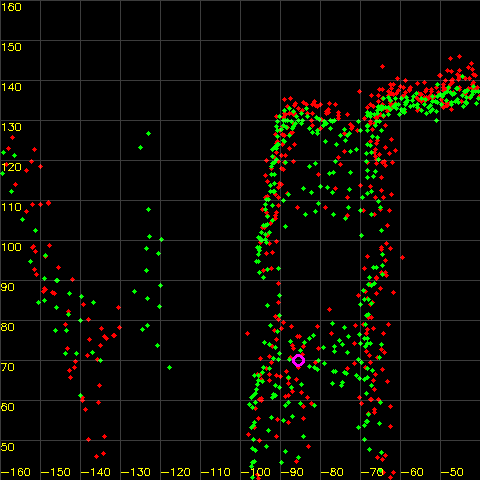

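Request:
step_arm(twist=[[0,0,0],[0,0,0],[0,0,0],[0,0,2],[0,0,2],[0,0,2],[0,0,2],[0,0,2],[0,0,0],[0,0,0]], slide=[[-1,5,0],[-2,10,0],[-5,15,0],[-20,10,0],[-25,0,0],[-30,0,0],[-30,0,0],[-30,0,0],[-20,0,0],[0,0,0]], fingers=[1,1,1,1,1,1,1,1,1,1])

```text
t: 59.4
tcp_pos: [0.3952, -0.0221, 0.18]
orientation: [-0.512, 0.491, 0.517, 0.48]
contact_force: [-0.1, -0.1, 0.5]
opening: -0.001
```

Run:
```python
from latch import *
seg([],3)
for n in('side','scene','wrist'):
    p,d,c,W=snap(n,n+'28')
prof(['side28','scene28','wrist28'],'pics/prof28.png')
p,_,_=load('side28.npz');crop(p,180,420,60,340,2,'pics/s28c.png')
```

```text
t 59.40 pos [ 0.3952 -0.0221  0.18  ] phi 93.35 xaxis [-0.015 -0.007 -1.   ] F [-0.1 -0.1  0.5] open -0.001 j [ 0.48  0.19 -0.63  2.11  0.15  0.9   1.39]
case [-189.3    1.3  180. ] tilt -0.87 j6 0.898
```

View pics/prof28.png

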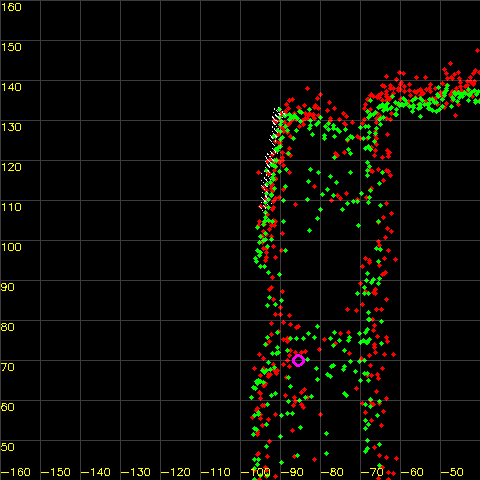

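View pics/s28c.png

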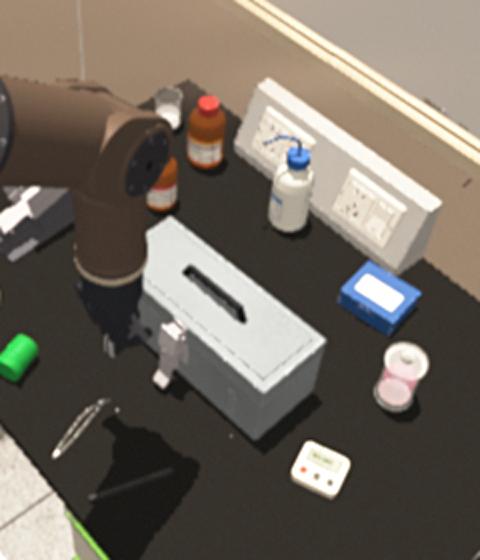

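View pics/wrist28.png

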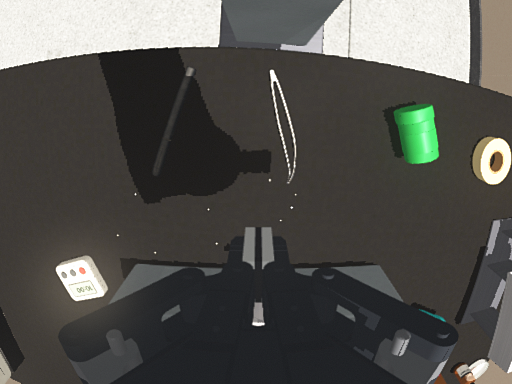

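Run:
```python
from latch import *
for n in('side','scene'):
    p,d,z=load(n+'28.npz');L=w2c(cloud(n,d,z).reshape(-1,3))
    m=(abs(L[:,1])<.011)&(L[:,0]<-.088)&(L[:,0]>-.13)&(L[:,2]>.014)&(L[:,2]<.08);Q=L[m]*1000
    for z0 in range(14,80,6):
        k=(Q[:,2]>=z0)&(Q[:,2]<z0+6)
        if k.sum()>2: print(n,z0,k.sum(),np.percentile(Q[k,0],[5,50]).round(1))
    m=(abs(L[:,1]-.09)<.06)&(abs(L[:,0])<.055)&(L[:,2]>.12)&(L[:,2]<.15);Q=L[m]
    print('lid top',np.polyfit(Q[:,0],Q[:,2],1),len(Q))
    W=cloud(n,d,z).reshape(-1,3);p0,d0,z0=load(n+'0.npz')
```

```text
side 14 6 [-107.1 -105.6]
side 20 11 [-107.6 -103.8]
side 26 19 [-104.3  -99. ]
side 32 7 [-98.1 -94.8]
side 38 8 [-96.8 -93.7]
side 44 4 [-95.7 -94.3]
side 50 7 [-96.5 -95.5]
side 56 10 [-95.8 -94.9]
side 62 12 [-95.5 -93. ]
side 68 6 [-94.8 -91. ]
side 74 5 [-92.5 -90.4]
lid top [0.00551665 0.13916785] 901
scene 14 10 [-108.4 -107.1]
scene 20 15 [-106.7 -102.1]
scene 26 6 [-99.5 -97.8]
scene 32 3 [-96.5 -96.3]
scene 38 5 [-96.4 -96.3]
scene 44 3 [-96.4 -95.4]
scene 50 3 [-96.6 -96.5]
scene 56 6 [-96.8 -93.7]
scene 62 9 [-96.3 -94.8]
scene 68 5 [-93.5 -91.4]
lid top [0.00333073 0.13621397] 1212
```

Lever tip at x ≈ −108, z ≈ 17 (model home −109, 17.5), handle vertical, lid flat, arm clear. Handing in.

```bash
python3 -c "
from workcell import hand_in
print(hand_in())"
```

```text
the job is handed in; nothing more can be done
None
```

The case is packed, shut and latched, and the job was handed in at about 59.5 s of the 208 s. No verdict came back.

**What I did:**
- I laid the cold brick flat in its bay.
- I put the bench pot in cradle 3 and the two lane pots in cradles 4 and 2. The lane held only two pots, so there were three in all.
- I pushed the lid shut from behind and tipped the claw over the keeper.
- I pressed the lever down in stages until it snapped home.

**What the last checks showed:**
- **Before closing:** the pots were within about 2 mm of their cradle centres. The brick's top was at 73 mm, which is bay floor plus brick height.
- **After latching:** the lid lay flat, with a measured slope of about 0.003 to 0.006 rad. The lever tip was about 108 mm out from the case middle and 17 mm up, which is its home position. The claw stood over the keeper, and the arm was clear with no contact force.

**What did not go smoothly or was not fully checked:**
- At cradle 3 a gripper knuckle touched the side wall at about 12 N, so I let that pot drop the last 6 mm. It settled centred.
- The brick's outline before closing was blurred by the corner blocks, so I have no fine sideways position for it. It did look to be between them.
- My first press on the lever missed and had to be repeated. Joint 6 also came right down to its 0.12 rad limit before I reduced the tilt.
- The seated tooth was hidden, so I judged it from the claw's height and the lever staying home.
- I left the timer, staining jar and brown bottle alone. They looked unmoved and upright in the pictures, but I did not re-measure them.

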